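Clear the setting block, then wedge the die shoe up and hold

ROBOT

A 6-joint arm with a two-finger parallel gripper is mounted at the origin on a cart in front of the work surface, level with it; the furniture and walls round the work are solid. World frame = base frame: x ahead of the robot, y to its left, z up, the work surface at z = 0. Lengths are in m, angles in degrees, forces in N, time in s.
With the tool pointing down it reaches from about 0.25 to 0.725 m from the base axis. Payload 4 kg.
Tool frame: the origin (TCP) lies on the centre line of the jaws, within the pads' length; the fingertips stand manip.tip_extent ahead of it and the grasp point (between the pads) lies 6 mm ahead of it (manip.tip_extent is the distance from the TCP to the fingertips, in m); z points along the fingers, x is the direction in which the jaws open and shut, and the axes are right-handed (so a half turn about z gives the same grasp; the last joint's range is limited). The gripper opens to 85 mm and grips with 20 to 120 N. Pads are 22 mm wide; open, the fingers measure 114 mm over their backs; the gripper's body (76 mm by 85 mm) begins 54 mm behind the grasp point. The pads swing forward as they close: fully open they stand 13 mm farther back than shut.
Start: joints at [73.109, 13.785, 0.286, 76.501, 0, 90], TCP at [0.145, 0.478, 0.222] pointing down, gripper open.
Joint ranges: [-155.79, 155.79], [-60.16, 107.12], [-62.33, 73.08], [-114, 123.19], [-81.49, 82.49], [-180, 180]. Speed limits (degrees/s): [159.86, 159.86, 180, 180, 180, 180].

INTERFACE

Orientations are given as [roll, pitch, yaw] about the fixed x, y, z axes, in that order (R = Rz(yaw) Ry(pitch) Rx(roll)).
In Python, from cell import manip gives the robot as it stands. The module is installed in compiled form; this text tells all that it offers.
- The arm moves only by the shell command python3 -m pendant 'ROWS' [FORCE]. ROWS is JSON, a list of rows, each an object of numbers: "ax", "ay", "az": the turn, a rotation vector about the tool's x, y, z in degrees; "tx", "ty", "tz": the shift along the tool's x, y, z in m; "gripper": the finger opening in m, from 0 to 0.0854. In form: [{"ax": .., "ay": .., "az": .., "tx": .., "ty": .., "tz": .., "gripper": ..}, ...]. A call has 1 to 8 rows; each row shifts and turns the pose as measured when the row begins, along the tool's axes as they then stand; what a row does not reach is not made up. A row lasts 1/12 s, in which the tool goes at most 41.7 mm and 7.16 degrees, less where a joint would pass 70% of its speed; a pose out of reach is approached as far as the arm can. A call is refused whole if a number of a shift passes 0.0417 or a number of a turn 7.16, either way. A call with a gripper value outside its range is refused whole. The fingers move at their own pace and stop on an object; FORCE is the grip in N (left out, the last holds). Time passes only in rows, so rows that do not move let the fingers close. It gives the time, the measured TCP pose, the force and the opening at its end, in the units of the state.
- manip.state(): the state, without advancing time (a new reading comes with each control period).
- manip.camera(name): name is "scene" or "top"; returns the picture (480x640x3 uint8, red, green, blue); there is no depth.
- manip.camera_info(name): a dict with "fovy" (degrees; the focal length in pixels is half the picture's height over the tangent of half this angle, whatever the lens; pixels are square), "cx", "cy" (the principal point, pixels), "rvec" (rotation vector, rad) and "tvec" (3), from world to camera coordinates, as OpenCV has them. Camera axes: x right, y down, z forward; pixel columns grow to the right and rows downward; lengths in m; the calibration is good to about 2 mm. A picture is of the moment at which its call begins. camera_info takes no time and is no camera call.
- manip.hand_in(): hands the job in, once; it reports no verdict.
Trained networks look in the newest picture that a camera, given by its name, has taken for a name from the list of things; names that differ only in an ending like _2 or _b are one class to them, and where a whole thing is asked for, a point or a joint stands for the part that bears it (a point fixed in the world has none). Each returns a list of dicts, best first, with "score" (0 to 1); they miss things now and then, are a little off and sometimes report something else, mostly with a low value. They report only what shows in the picture. A call takes as long as a camera call. They do not tell look-alikes from the thing itself.
- manip.look_for(name, camera): "location" ([column, row] in pixels, amid what is visible of it).
The state is a dict: "time_s": time; "qpos": joint angles; "qd": joint speeds; "effort": joint torques, N m; "tcp_pos": TCP position; "ee_rot": TCP orientation; "wrist_force": force on the tool from outside, world axes, zero at the start; "moment": the same for the moment, N m; "grip_width": finger opening in m.
Only numpy, scipy, OpenCV 4.12 (cv2) and the standard library are available. Lean on these libraries where they do the work, as an engineer would, in place of code of your own. Each camera call takes 0.05 s, during which the arm holds its last target.

TASK

The setting block left standing on the front of the die set is in the way: first put it back down into its own pocket, the empty one of the three wooden holders, and let go of it. Then take the steel wedge by its black grip and push it flat along the base plate, thin end first and straight, under the middle of the upper shoe's front edge until the shoe just lifts off its stops, about 2 to 3 mm and no further. Finish while still gripping the wedge there so that it alone carries the shoe; leave the other blocks, the tin, the oil bottle and the bead jar alone.

Things in the scene. Friction and masses are not known exactly. Their poses are not given: they have to be found in the camera images.
- dieset: Fixed die set (all in mm). Grey base plate 200 x 110 x 8 mm, origin at the centre of its underside; x from the front apron (x -100 to 0, towards the robot) to the back, z up. Shoe (aluminium plate 90 x 100 x 16) over x 0 to 90. Stop pads, 12 square, at x 10 and 80, y +-43: lane between them 74 wide. 14 mm pillars at x 60, y +-35, to z 78. 22 mm stem at x 30 on the shoe, to z 48
- gap_mouth (a point): point on the top face of the die set's base plate, straight below the middle of the shoe's front edge as it rests (dieset x 0, y 0, z 8 mm); axes as the die set's
- shoe_edge (a point): middle of the lower front edge of the upper shoe; rises with it; at rest 16 mm above the desk, so 8 mm above the top of the base plate
- shoe (a joint): height of the upper shoe above its stops in m: 0 resting on the stops, at most 0.025; it slides straight up on the pillars, weighs about 0.3 kg and falls back if not carried
- wedge: Loose (all in mm), 120 long, 0.12 kg, on the bench. Origin: centre of underside; x towards the thin end, z up. Steel ramp, 30 wide, x -30 (18 thick) to x +60 (3 thick), 1 in 6. Black upright grip block x -60 to -30, 24 wide (y), 45 high: grip across y. It meets the shoe's edge with 30 mm of it under the shoe, then lifts 1 mm per 6 mm
- wedge_toe (a point): middle of the wedge's lower thin edge (wedge x +60 mm, y 0, z 0)
- block_middle: the loose steel setting block that has to be put away, 26 x 26 mm, 55 mm tall, about 0.1 kg, upright on the die set's front apron; origin at the centre of its underside, sides along x and y
- holder_middle: fixed wooden holder 60 x 60 x 22 mm, origin at the centre of its underside, sides along x and y; in its middle a square pocket of 30 x 30 mm, 16 mm deep (floor 6 mm above the holder's underside), chamfered 2 mm: the empty one, made for block_middle, which stands out 39 mm when home
- holder_small: like holder_middle, with a 24 mm pocket, occupied by block_small
- holder_large: like holder_middle, with a 36 mm pocket, occupied by block_large
- block_small: loose steel setting block 20 x 20 x 55 mm in its holder; origin at the centre of its underside; leave it alone
- block_large: loose steel setting block 32 x 32 x 55 mm in its holder; origin at the centre of its underside; leave it alone
- grease_pot: round tin of 57 mm, 32 mm high, origin under its centre; leave it alone
- oil_dropper: dark oil bottle of 30 mm with a red needle cap, 104 mm high, origin under its centre; leave it alone
- bead_jar: clear jar of 46 mm with a cap, 74 mm high, origin under its centre; leave it alone
There are look-alikes about, which are no part of the job. Leave any orange or yellow look-alike of the block_middle alone.

How it is judged:
By the outcome, as a careful person would: the job done as asked, in the order asked, and still so for the second after the job is handed in, while the arm keeps its last pose, push and grip.
It also fails if it takes over 67 s, if anything falls off the work surface, if the arm or the gripper's body presses on something with over 40 N, if the wrist force passes 120 N, or if a joint passes its speed limit or range.

## Working session

There is one attempt and no reset: what is moved stays moved. The work goes in short steps, Python scripts to look and compute and a shell command to move; the robot and the scene stay as the last step left them, time stands still between calls to the robot, and variables do not carry over. Pictures are saved under pics/ and viewed, and the job is handed in when it is done.

```bash
mkdir -p pics; python3 - <<'E'
from cell import manip
import cv2,json
for c in("scene","top"):
    im=manip.camera(c); cv2.imwrite(f"pics/{c}0.png",im[:,:,::-1]); print(c,manip.camera_info(c))
print(manip.state(), manip.tip_extent)
E
```

```text
scene {'fovy': 44.01371034528702, 'cx': 325.002850290022, 'cy': 236.02458538900822, 'rvec': array([ 2.15442162, -1.3045207 ,  0.44448792]), 'tvec': array([-0.37976127,  0.34596438,  1.32876442])}
top {'fovy': 45.80120722917088, 'cx': 310.6738126564768, 'cy': 243.27013426468145, 'rvec': array([ 2.15094371, -2.21306373,  0.06389703]), 'tvec': array([-0.1022267 ,  0.54501925,  1.41739423])}
{'time_s': 0.1, 'qpos': array([ 7.31090243e+01,  1.38262886e+01,  2.20697414e-01,  7.65018627e+01,
       -2.46190615e-04,  9.00014758e+01]), 'qd': array([ 0.05855454, -0.05179852,  0.20177808,  0.01757997,  0.08903792,
        0.04290114]), 'effort': array([-4.12686495e-04, -3.73138046e+01,  2.53009593e+01,  1.08412182e-02,
       -7.39224242e-05,  8.60635083e-06]), 'tcp_pos': array([0.14510566, 0.47786492, 0.22141099]), 'ee_rot': array([1.79999751e+02, 1.07453846e-01, 7.31075485e+01]), 'wrist_force': array([0.48566825, 0.51653589, 0.17688538]), 'moment': array([ 0.07334407, -0.041648  ,  0.03016569]), 'grip_width': 0.08551548664706865} 0.025
```

View pics/scene0.png

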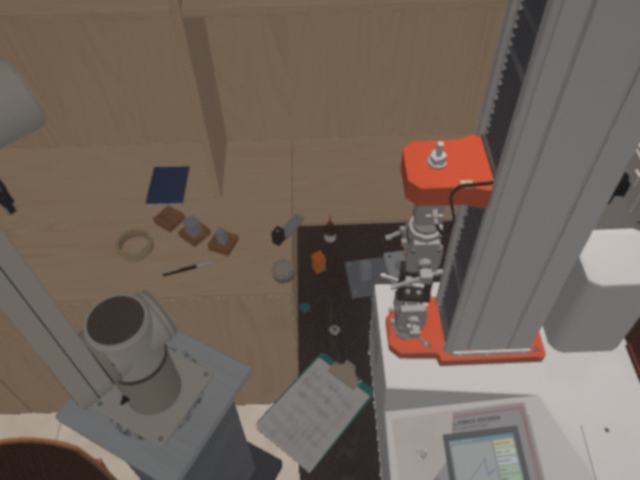

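View pics/top0.png

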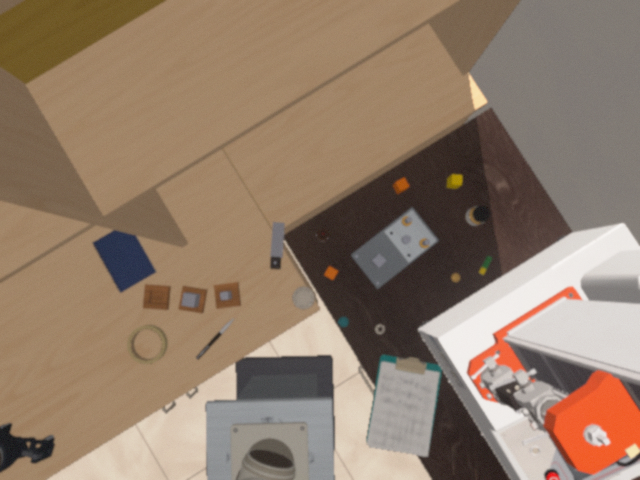

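```bash
cat > h.py <<'E'
from cell import manip
import cv2,numpy as np
def K(c):
    i=manip.camera_info(c); f=240/np.tan(np.radians(i["fovy"])/2)
    return np.array([[f,0,i["cx"]],[0,f,i["cy"]],[0,0,1]]),np.array(i["rvec"]),np.array(i["tvec"])
def proj(c,P):
    k,r,t=K(c); return cv2.projectPoints(np.array(P,float).reshape(-1,3),r,t,k,None)[0].reshape(-1,2)
def back(c,uv,z):
    k,r,t=K(c); R=cv2.Rodrigues(r)[0]; C=-R.T@t
    d=R.T@np.linalg.inv(k)@np.array([uv[0],uv[1],1.]); return C+d*(z-C[2])/d[2]
def crop(c,im,x0,y0,x1,y1,s,name,marks=()):
    o=cv2.resize(im[y0:y1,x0:x1,::-1],None,fx=s,fy=s,interpolation=cv2.INTER_CUBIC)
    o=np.ascontiguousarray(np.clip(o.astype(float)*1.5,0,255).astype(np.uint8))
    for m in marks: cv2.circle(o,(int((m[0]+.5-x0)*s),int((m[1]+.5-y0)*s)),2,(0,255,0),-1)
    for u in range((x0//10+1)*10,x1,10): cv2.line(o,(int((u+.5-x0)*s),0),(int((u+.5-x0)*s),8 if u%50 else 16),(255,255,255),1)
    for v in range((y0//10+1)*10,y1,10): cv2.line(o,(0,int((v+.5-y0)*s)),(8 if v%50 else 16,int((v+.5-y0)*s)),(255,255,255),1)
    cv2.imwrite("pics/"+name,o)
E
python3 - <<'E'
from h import *
for c in("scene","top"):
    print(c,proj(c,[[0,0,0],[.5,0,0],[0,.5,0],[.5,.5,0],[.145,.478,.222]]).round())
    k,r,t=K(c); print(-cv2.Rodrigues(r)[0].T@t)
for c in("scene","top"):
    im=manip.camera(c)
    for n in ["dieset","shoe_edge","gap_mouth","wedge","wedge_toe","block_middle","holder_middle","holder_small","holder_large","grease_pot","oil_dropper","bead_jar"]:
        print(c,n,[(np.round(d["location"]).tolist(),round(d["score"],2)) for d in manip.look_for(n,c)][:4])
    if c=="scene": crop(c,im,90,150,440,350,2.25,"s1.png")
    else:
        crop(c,im,130,160,330,310,4,"t1.png"); crop(c,im,300,160,500,310,4,"t2.png")
        
E
```

```text
scene [[155. 391.]
 [271. 236.]
 [ -5. 303.]
 [126. 176.]
 [  8. 208.]]
[-0.31356619 -0.61336336  1.24699097]
top [[270. 462.]
 [265. 261.]
 [ 70. 467.]
 [ 70. 267.]
 [ 35. 431.]]
[ 0.44414685 -0.12990879  1.44995171]
scene dieset [([376.0, 276.0], 0.64)]
scene shoe_edge [([394.0, 258.0], 0.56)]
scene gap_mouth [([375.0, 270.0], 0.69), ([228.0, 246.0], 0.54)]
scene wedge [([286.0, 231.0], 0.71)]
scene wedge_toe [([291.0, 230.0], 0.94)]
scene block_middle [([318.0, 258.0], 0.82), ([365.0, 270.0], 0.67), ([224.0, 234.0], 0.19)]
scene holder_middle [([167.0, 219.0], 0.77)]
scene holder_small [([225.0, 248.0], 0.82)]
scene holder_large [([194.0, 238.0], 0.83)]
scene grease_pot [([284.0, 272.0], 0.68)]
scene oil_dropper [([330.0, 235.0], 0.59)]
scene bead_jar []
top dieset [([395.0, 247.0], 0.88), ([232.0, 296.0], 0.55), ([277.0, 246.0], 0.32)]
top shoe_edge [([412.0, 234.0], 0.68), ([190.0, 300.0], 0.28)]
top gap_mouth [([395.0, 247.0], 0.71)]
top wedge [([274.0, 246.0], 0.88)]
top wedge_toe [([276.0, 246.0], 0.69)]
top block_middle [([376.0, 260.0], 0.7), ([457.0, 183.0], 0.67), ([399.0, 185.0], 0.46), ([331.0, 277.0], 0.41)]
top holder_middle [([154.0, 300.0], 0.63), ([378.0, 262.0], 0.15)]
top holder_small [([225.0, 292.0], 0.62)]
top holder_large [([196.0, 298.0], 0.84)]
top grease_pot [([276.0, 245.0], 0.39)]
top oil_dropper []
top bead_jar [([477.0, 216.0], 0.69)]
```

```bash
ls pics
```

```text
s1.png
scene0.png
t1.png
t2.png
top0.png
```

View pics/s1.png

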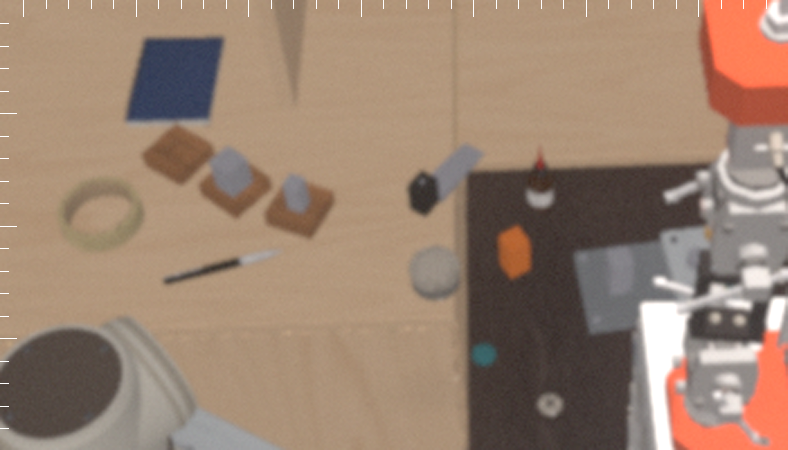

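View pics/t1.png

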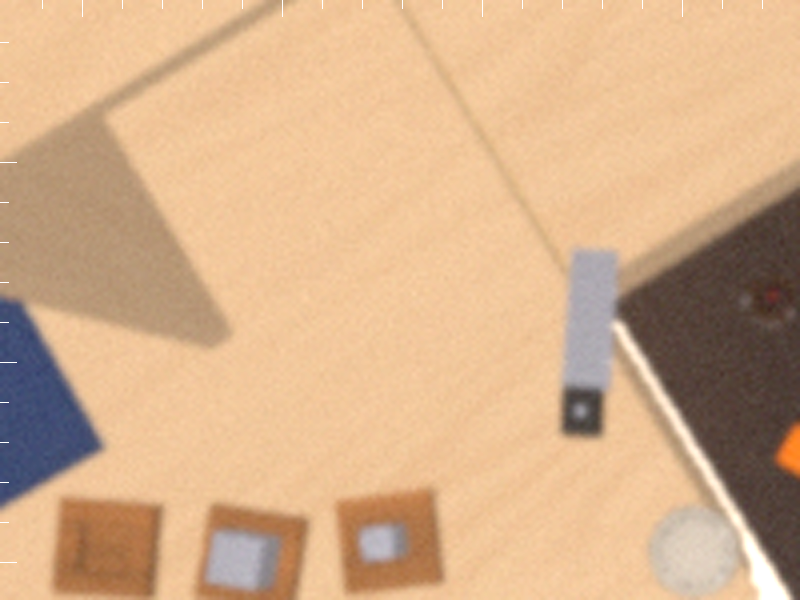

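View pics/t2.png

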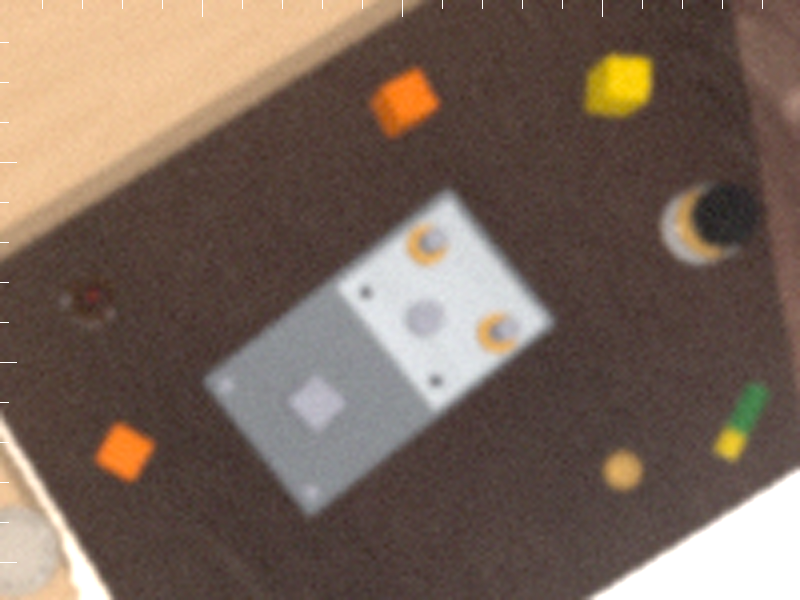

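```bash
python3 - <<'E'
from h import *
acc=np.mean([manip.camera("top").astype(float) for _ in range(4)],0); np.save("top.npy",acc)
acc2=np.mean([manip.camera("scene").astype(float) for _ in range(3)],0); np.save("scene.npy",acc2)
im=acc.clip(0,255).astype(np.uint8); im2=acc2.clip(0,255).astype(np.uint8)
crop("top",im,345,200,445,275+20,8,"a_die.png")
crop("top",im,262,215,292,275,10,"a_wedge.png")
crop("top",im,135,278,245,320,7,"a_hold.png")
crop("scene",im2,150,200,310,300,5,"a_s.png")
crop("scene",im2,300,225,420,305,6,"a_sd.png")
E
```

```text
(no output)
```

View pics/a_die.png

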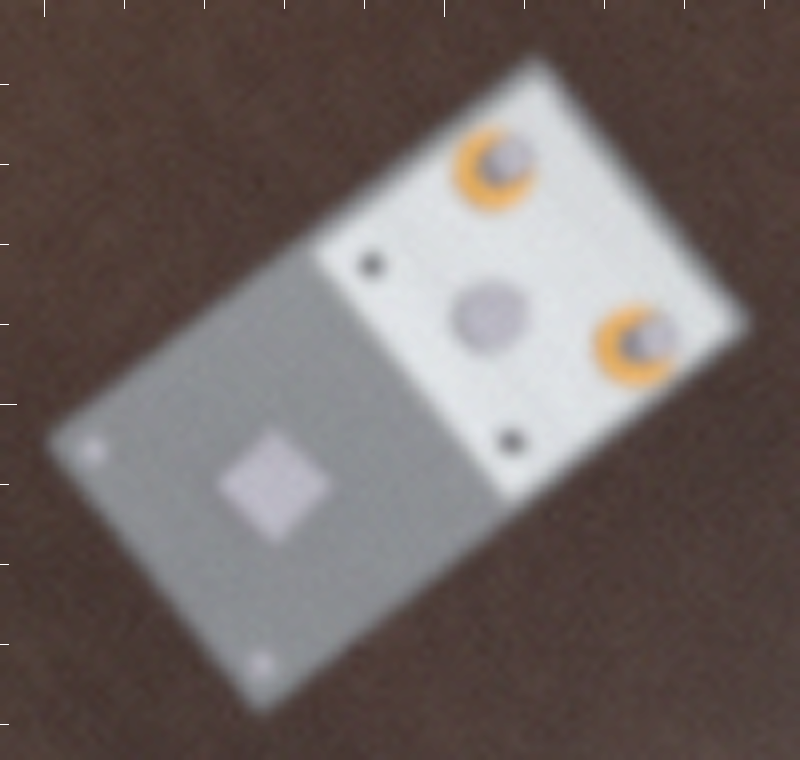

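View pics/a_wedge.png

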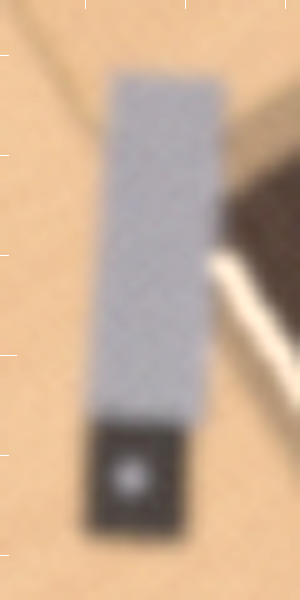

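View pics/a_hold.png

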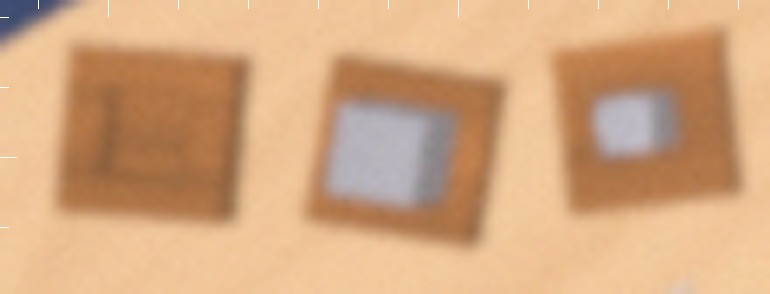

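View pics/a_s.png

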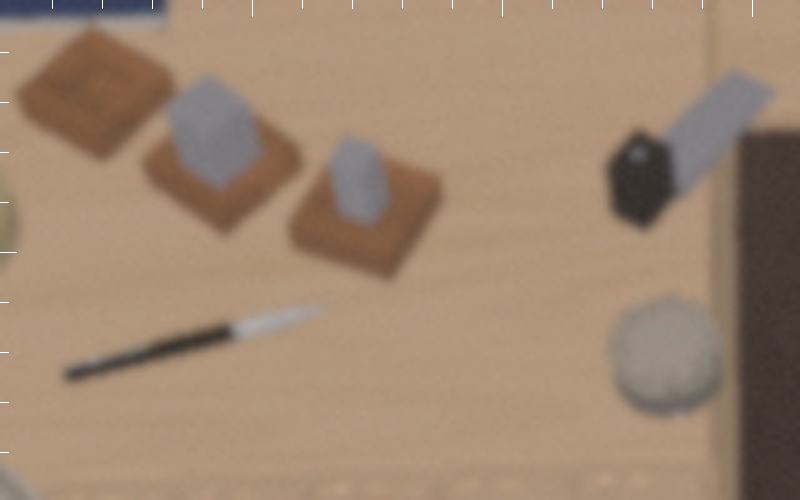

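View pics/a_sd.png

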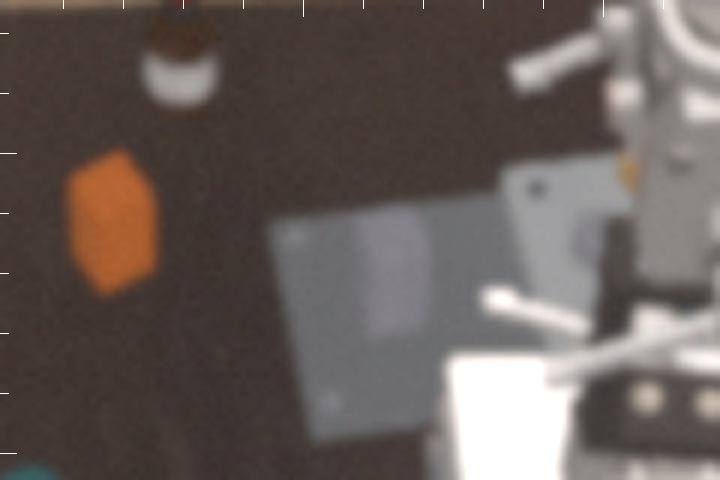

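```bash
cat > fit.py <<'E'
from h import *
from scipy.optimize import minimize
def box(x0,x1,y0,y1,z0,z1,z1b=None):
    z1b=z1 if z1b is None else z1b   # z1 at x0, z1b at x1
    A=[(x0,y0,z0),(x0,y1,z0),(x1,y1,z0),(x1,y0,z0)];B=[(x0,y0,z1),(x0,y1,z1),(x1,y1,z1b),(x1,y0,z1b)]
    F=[B]+[[A[i],A[(i+1)%4],B[(i+1)%4],B[i]] for i in range(4)]
    return [np.array(f,float)/1000 for f in F]
def cyl(x,y,r,z0,z1):
    a=np.linspace(0,2*np.pi,24,endpoint=False)
    return [np.stack([x+r*np.cos(a),y+r*np.sin(a),z+0*a],1)/1000 for z in (z1,)]
S=8
def render(c,faces,p,win):
    x,y,yaw,z=p; R=cv2.Rodrigues(np.array([0,0,yaw]))[0]; T=np.array([x,y,z])
    k,r,t=K(c); Rc=cv2.Rodrigues(r)[0]; C=-Rc.T@t
    x0,y0,x1,y1=win; lab=np.zeros(((y1-y0)*S,(x1-x0)*S),np.uint8)
    for i,f in enumerate(faces):
        g=f@R.T+T; n=np.cross(g[1]-g[0],g[2]-g[1]); 
        cen=g.mean(0)
        if f.shape[0]==4:
            # outward normal: use stored solid centre
            if np.dot(faces_n[i]@R.T,C-cen)<=0: continue
        uv=proj(c,g); q=((uv+.5-[x0,y0])*S-.5)
        cv2.fillPoly(lab,[np.round(q*16).astype(np.int32)],i+1,shift=4)
    out=[]
    for i in range(len(faces)+1):
        m=(lab==i).astype(np.float32)
        if m.sum()==0: continue
        m=cv2.GaussianBlur(m,(0,0),SIG*S)
        out.append(cv2.resize(m,(x1-x0,y1-y0),interpolation=cv2.INTER_AREA).ravel())
    return np.stack(out,1)
faces_n=None; SIG=0.9
def fit(views,solids,p0,z,name=None):
    """views: list of (cam,win[,mask rects excluded])"""
    global faces_n
    faces=[];faces_n=[]
    for s in solids:
        allp=np.concatenate(s); c0=allp.mean(0)
        for f in s:
            n=np.cross(f[1]-f[0],f[2]-f[1]); n/=np.linalg.norm(n)+1e-12
            if len(s)>1 and np.dot(n,f.mean(0)-c0)<0:n=-n
            if len(s)==1:n=np.array([0,0,1.])
            faces.append(f);faces_n.append(n)
    def cost(q):
        e=0
        for c,w in views:
            A=render(c,faces,[q[0]/1000,q[1]/1000,q[2]/100,z],w)
            I=np.load(c+".npy")[w[1]:w[3],w[0]:w[2]].reshape(-1,3)
            X=np.linalg.lstsq(A,I,rcond=None)[0]; d=A@X-I
            e+=np.mean(np.minimum(d**2,900))
        return e
    q0=np.array([p0[0]*1000,p0[1]*1000,p0[2]*100])
    best=None
    for k in range(2):
        r=minimize(cost,q0,method="Nelder-Mead",options=dict(initial_simplex=q0+np.array([[0,0,0],[5,0,0],[0,5,0],[0,0,8]]),xatol=.05,fatol=1e-3))
        q0=r.x
    p=[r.x[0]/1000,r.x[1]/1000,r.x[2]/100]
    print(name,"xy mm",np.round(r.x[:2],1),"yaw",round(np.degrees(p[2]),2),"cost",round(r.fun,2))
    return p
E
cat > run1.py <<'E'
from fit import *
def px(x0,y0,s,cx,cy): return (x0+cx/s-.5,y0+cy/s-.5)
c0=back("top",px(345,200,8,48,440),.008);c1=back("top",px(345,200,8,262,713),.008)
d=c0-c1; yaw=np.arctan2(d[1],d[0])-np.pi/2
m=(c0+c1)/2; print("die front edge",np.linalg.norm(d),np.degrees(yaw))
die0=[m[0]+.1*np.cos(yaw),m[1]+.1*np.sin(yaw),yaw]
base=box(-100,100,-55,55,0,8);shoe=box(0,90,-50,50,16,32);
cy=[cyl(30,0,11,32,48),cyl(60,35,7,32,78),cyl(60,-35,7,32,78)]
b0=back("top",px(345,200,8,274,487),.063); print("blk",b0)
for v in ([("top",(345,200,445,295))],):
    fit(v,[base,shoe]+cy,die0,0,"die")
blk=box(-13,13,-13,13,0,55)
by=np.radians(45)
fit([("top",(369,250,389,270))],[blk],[b0[0],b0[1],by],.008,"block top")
# block both views
fit([("scene",(353,254,378,287))],[blk],[b0[0],b0[1],by],.008,"block scene")
fit([("top",(369,250,389,270)),("scene",(353,254,378,287))],[blk],[b0[0],b0[1],by],.008,"block both")
h0=back("top",px(135,278,7,150,132),.022); print("hold",h0)
hol=box(-30,30,-30,30,0,22)
vt=("top",(139,280,174,314));vs=("scene",(149,202,181,234))
for n,v in(("top",[vt]),("scene",[vs]),("both",[vt,vs])): fit(v,[hol],[h0[0],h0[1],0.0],0,"holder_middle "+n)
w0=back("top",px(262,215,10,135,478),.045); w1=back("top",px(262,215,10,167,77),.003); d=w1-w0; yw=np.arctan2(d[1],d[0])
w=[w1[0]-.06*np.cos(yw),w1[1]-.06*np.sin(yw),yw]; print("w0",w,np.linalg.norm(d[:2]))
wed=[box(-30,60,-15,15,0,18,3),box(-60,-30,-12,12,0,45)]
vt=("top",(262,216,288,274));vs=("scene",(267,209,306,249))
for n,v in(("top",[vt]),("scene",[vs]),("both",[vt,vs])): fit(v,wed,w,0,"wedge "+n)
E
python3 run1.py
```

```text
die front edge 0.10939015774813605 -53.74417713739363
blk [ 0.49223288 -0.28287957  0.063     ]
die xy mm [ 525.9 -329.5] yaw -53.59 cost 23.82
block top xy mm [ 492.8 -282.5] yaw 42.43 cost 1.52
block scene xy mm [ 489.  -284.7] yaw 46.11 cost 129.75Traceback (most recent call last):
  File "run1.py", line 17, in <module>
    fit([("top",(369,250,389,270)),("scene",(353,254,378,287))],[blk],[b0[0],b0[1],by],.008,"block both")
    ~~~^^^^^^^^^^^^^^^^^^^^^^^^^^^^^^^^^^^^^^^^^^^^^^^^^^^^^^^^^^^^^^^^^^^^^^^^^^^^^^^^^^^^^^^^^^^^^^^^^^
  File "fit.py", line 54, in fit
    r=minimize(cost,q0,method="Nelder-Mead",options=dict(initial_simplex=q0+np.array([[0,0,0],[5,0,0],[0,5,0],[0,0,8]]),xatol=.05,fatol=1e-3))
    res = _minimize_neldermead(fun, x0, args, callback, bounds=bounds,
                               **options)
    fxr = func(xr)
    fx = function(np.copy(x), *(wrapper_args + args))
  File "fit.py", line 46, in cost
    A=render(c,faces,[q[0]/1000,q[1]/1000,q[2]/100,z],w)
  File "fit.py", line 22, in render
    uv=proj(c,g); q=((uv+.5-[x0,y0])*S-.5)
  File "h.py", line 7, in proj
    k,r,t=K(c); return cv2.projectPoints(np.array(P,float).reshape(-1,3),r,t,k,None)[0].reshape(-1,2)
          ~^^^
  File "h.py", line 4, in K
    i=manip.camera_info(c); f=240/np.tan(np.radians(i["fovy"])/2)
ValueError: time passes only in moves, steps and waits
```

```bash
sed -i 's/^def K(c):/import functools\n@functools.cache\ndef K(c):/' h.py; sed -i 's/("scene",(353,254,378,287))/("scene",(349,256,378,284))/g' run1.py; python3 run1.py
```

```text
die front edge 0.10939015774813605 -53.74417713739363
blk [ 0.49223288 -0.28287957  0.063     ]
die xy mm [ 525.9 -329.5] yaw -53.59 cost 23.82
block top xy mm [ 492.8 -282.5] yaw 42.43 cost 1.52
block scene xy mm [ 489.  -284.9] yaw 43.97 cost 92.24
block both xy mm [ 492.1 -283.1] yaw 43.84 cost 98.51
hold [0.41927946 0.27437227 0.022     ]
holder_middle top xy mm [418.7 275.9] yaw -5.68 cost 14.89
holder_middle scene xy mm [417.4 276.7] yaw -6.5 cost 59.89
holder_middle both xy mm [418.7 276.1] yaw -5.87 cost 76.73
w0 [np.float64(0.5395272516258354), np.float64(-0.031581109391154535), np.float64(-0.07307095279605354)] 0.10424083795723577
wedge top xy mm [540.1 -32.2] yaw -5.61 cost 62.05
wedge scene xy mm [540.4 -31.8] yaw -5.6 cost 212.12
wedge both xy mm [539.9 -32.5] yaw -6.16 cost 275.48
```

```bash
python3 - <<'E'
from h import *
def tri(a,b):
    M=[];
    for c,uv in(("top",a),("scene",b)):
        k,r,t=K(c);M.append(k@np.c_[cv2.Rodrigues(r)[0],t])
    X=cv2.triangulatePoints(M[0],M[1],np.array(a,float).reshape(2,1),np.array(b,float).reshape(2,1)).ravel();X=X[:3]/X[3]
    print(a,b,X.round(3),proj("top",X).round(),proj("scene",X).round())
tri((186,245),(220,195))
tri((421,331),(374,284))
tri((105,215),(172,0))
tri((475,70),(500,140))
tri((596,435),(437,158))
tri((490,370),(405,325))
for n,uv,z in(("clip",(410,360),0),("tin",(304,298),.032),("oil",(322,236),.1),("orange1",(331,272),.05),("orange2",(401,185),.05),("jar",(478,216),.07),("knife",(213,340),0),("jar",(470,217),0)): print(n,back("top",uv,z).round(3))
im=manip.camera("scene");crop("s",im,150,0,400,200,3,"wall.png")
E
```

```text
(186, 245) (220, 195) [0.547 0.196 0.02 ] [[187. 245.]] [[219. 195.]]
(421, 331) (374, 284) [ 0.338 -0.359  0.222] [[425. 329.]] [[370. 284.]]
(105, 215) (172, 0) [0.546 0.193 0.608] [[ 99. 220.]] [[177.   0.]]
(475, 70) (500, 140) [ 0.889 -0.476  0.233] [[469.  74.]] [[505. 138.]]
(596, 435) (437, 158) [ 0.241 -0.475  0.716] [[595. 435.]] [[438. 158.]]
(490, 370) (405, 325) [ 0.253 -0.473  0.277] [[488. 371.]] [[407. 325.]]
clip [ 0.241 -0.359  0.   ]
tin [ 0.405 -0.097  0.032]
oil [ 0.553 -0.146  0.1  ]
orange1 [ 0.467 -0.166  0.05 ]
orange2 [ 0.678 -0.346  0.05 ]
jar [ 0.593 -0.527  0.07 ]
knife [0.305 0.137 0.   ]
jar [ 0.599 -0.527  0.   ]
```

View pics/wall.png

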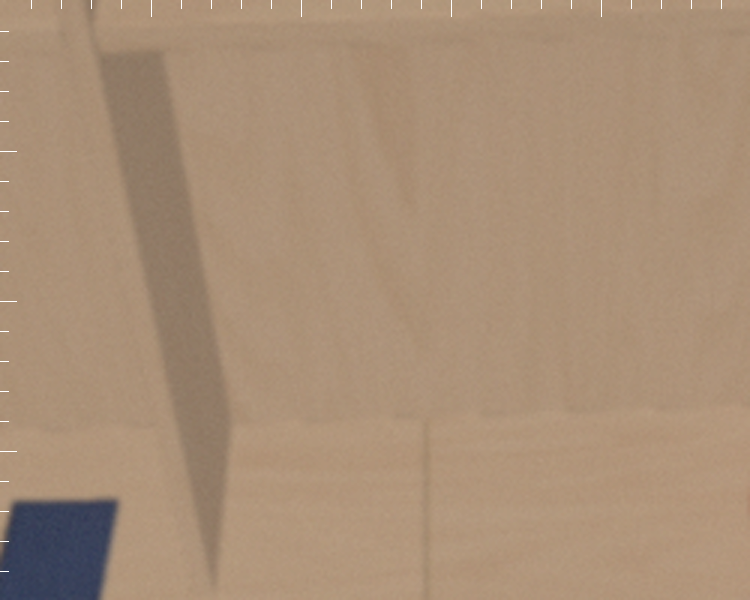

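```bash
cat > d.py <<'E'
import sys
from h import *
def go(x,y,z,yaw=None):
    s=manip.state(); p=s["tcp_pos"]; R=cv2.Rodrigues(np.zeros(3))[0]
    from scipy.spatial.transform import Rotation as Ro
    R=Ro.from_euler("xyz",s["ee_rot"],degrees=True)
    d=R.inv().apply(np.array([x,y,z])-p)
    print("t",round(s["time_s"],2),"tcp",(p*1000).round(1),"rot",s["ee_rot"].round(2),"F",s["wrist_force"].round(1),"w",round(s["grip_width"]*1000,1))
    print("tool shift mm",(d*1000).round(1))
    if yaw is not None:
        T=Ro.from_euler("xyz",[180,0,yaw],degrees=True)
        print("tool turn deg",np.degrees((R.inv()*T).as_rotvec()).round(2))
go(*map(float,sys.argv[1:]))
E
python3 -m pendant '[{"az":7,"gripper":0.07},{"az":7},{"az":7},{"az":7},{"az":1.3},{}]'; python3 d.py 0.4925 -0.2828 0.15 43.8; python3 -c "
from cell import manip; print(manip.state()['qpos'])"
```

```text
t 1.8 tcp [145.3 478.4 222.2] rot [-180.      0.     73.11] F [0.1 0.4 0.9] w 85.2
tool shift mm [-627.5  553.4   72.2]
tool turn deg [-0.    0.   29.31]
[7.31086657e+01 1.37858614e+01 2.86716349e-01 7.65011408e+01
 3.93684118e-04 8.99994146e+01]invalid input at $[0]: expected keys ax, ay, az, tx, ty, tz, gripper
```

```bash
python3 -m pendant '[{"ax":0,"ay":0,"az":7,"tx":0,"ty":0,"tz":0,"gripper":0.07},{"ax":0,"ay":0,"az":7,"tx":0,"ty":0,"tz":0,"gripper":0.07},{"ax":0,"ay":0,"az":7,"tx":0,"ty":0,"tz":0,"gripper":0.07},{"ax":0,"ay":0,"az":7,"tx":0,"ty":0,"tz":0,"gripper":0.07},{"ax":0,"ay":0,"az":1.3,"tx":0,"ty":0,"tz":0,"gripper":0.07},{"ax":0,"ay":0,"az":0,"tx":0,"ty":0,"tz":0,"gripper":0.07}]'; python3 d.py 0.4925 -0.2828 0.15 43.8; python3 -c "
from cell import manip; print(manip.state()['qpos'])"
```

```text
time_s: 2.3
tcp_pos: [0.1453, 0.4784, 0.2222]
ee_rot: [180.0, -0.0, 42.7]
wrist_force: [-1.4, 0.4, -0.0]
grip_width: 0.0699
t 2.3 tcp [145.3 478.4 222.2] rot [180.    -0.    42.72] F [-1.4  0.4 -0. ] w 69.9
tool shift mm [-261.3  794.8   72.2]
tool turn deg [ 0.   -0.   -1.08]
[ 7.31084264e+01  1.37837206e+01  2.85248094e-01  7.65003157e+01
 -7.21074546e-04  1.20388708e+02]
```

```bash
python3 -m pendant '[{"ax":0,"ay":0,"az":0,"tx":-0.012,"ty":0.0365,"tz":0,"gripper":0.07},{"ax":0,"ay":0,"az":0,"tx":-0.012,"ty":0.0365,"tz":0,"gripper":0.07},{"ax":0,"ay":0,"az":0,"tx":-0.012,"ty":0.0365,"tz":0,"gripper":0.07},{"ax":0,"ay":0,"az":0,"tx":-0.012,"ty":0.0365,"tz":0,"gripper":0.07},{"ax":0,"ay":0,"az":0,"tx":-0.012,"ty":0.0365,"tz":0,"gripper":0.07},{"ax":0,"ay":0,"az":0,"tx":-0.012,"ty":0.0365,"tz":0,"gripper":0.07},{"ax":0,"ay":0,"az":0,"tx":-0.012,"ty":0.0365,"tz":0,"gripper":0.07},{"ax":0,"ay":0,"az":0,"tx":-0.012,"ty":0.0365,"tz":0,"gripper":0.07}]'; python3 d.py 0.4925 -0.2828 0.15 43.8
```

```text
time_s: 2.97
tcp_pos: [0.2767, 0.1966, 0.2201]
ee_rot: [-179.9, -0.3, 44.2]
wrist_force: [1.7, 0.4, 0.2]
grip_width: 0.07
t 2.97 tcp [276.7 196.6 220.1] rot [-179.93   -0.25   44.16] F [1.7 0.4 0.2] w 70.0
tool shift mm [-179.5  494.3   68.7]
tool turn deg [-0.07 -0.25  0.36]
```

```bash
python3 -m pendant '[{"ax":0,"ay":0,"az":0.3,"tx":-0.013,"ty":0.036,"tz":0,"gripper":0.07},{"ax":0,"ay":0,"az":0,"tx":-0.013,"ty":0.036,"tz":0,"gripper":0.07},{"ax":0,"ay":0,"az":0,"tx":-0.013,"ty":0.036,"tz":0,"gripper":0.07},{"ax":0,"ay":0,"az":0,"tx":-0.013,"ty":0.036,"tz":0,"gripper":0.07},{"ax":0,"ay":0,"az":0,"tx":-0.013,"ty":0.036,"tz":0,"gripper":0.07},{"ax":0,"ay":0,"az":0,"tx":-0.013,"ty":0.036,"tz":0,"gripper":0.07},{"ax":0,"ay":0,"az":0,"tx":-0.013,"ty":0.036,"tz":0,"gripper":0.07},{"ax":0,"ay":0,"az":0,"tx":-0.013,"ty":0.036,"tz":0,"gripper":0.07}]'; python3 d.py 0.4925 -0.2828 0.15 43.8
```

```text
time_s: 3.63
tcp_pos: [0.406, -0.098, 0.2226]
ee_rot: [179.7, -0.8, 44.3]
wrist_force: [0.2, 1.2, 0.4]
grip_width: 0.0701
t 3.63 tcp [406.  -98.  222.6] rot [179.72  -0.8   44.33] F [0.2 1.2 0.4] w 70.1
tool shift mm [-68.3 192.3  72.6]
tool turn deg [ 0.28 -0.8   0.53]
```

```bash
python3 -m pendant '[{"ax":0,"ay":0,"az":0.5,"tx":-0.012,"ty":0.034,"tz":0.008,"gripper":0.07},{"ax":0,"ay":0,"az":0,"tx":-0.012,"ty":0.034,"tz":0.008,"gripper":0.07},{"ax":0,"ay":0,"az":0,"tx":-0.012,"ty":0.034,"tz":0.008,"gripper":0.07},{"ax":0,"ay":0,"az":0,"tx":-0.012,"ty":0.034,"tz":0.008,"gripper":0.07},{"ax":0,"ay":0,"az":0,"tx":-0.012,"ty":0.034,"tz":0.008,"gripper":0.07},{"ax":0,"ay":0,"az":0,"tx":-0.008,"ty":0.02,"tz":0.008,"gripper":0.07},{"ax":0,"ay":0,"az":0,"tx":0,"ty":0,"tz":0,"gripper":0.07},{"ax":0,"ay":0,"az":0,"tx":0,"ty":0,"tz":0,"gripper":0.07}]'; python3 d.py 0.4925 -0.2828 0.15 43.8; python3 - <<'E'
from h import *
im=manip.camera("top");crop("t",im,320,180,480,300,5,"b1.png",proj("top",[[.4925,-.2828,.063]]))
E
```

```text
time_s: 4.3
tcp_pos: [0.4948, -0.3017, 0.1721]
ee_rot: [179.4, -1.0, 43.6]
wrist_force: [-0.6, -0.1, -0.2]
grip_width: 0.0701
t 4.3 tcp [ 494.8 -301.7  172.1] rot [179.35  -0.95  43.57] F [-0.6 -0.1 -0.2] w 70.1
tool shift mm [ 11.  -15.6  22.1]
tool turn deg [ 0.65 -0.95 -0.24]
```

View pics/b1.png

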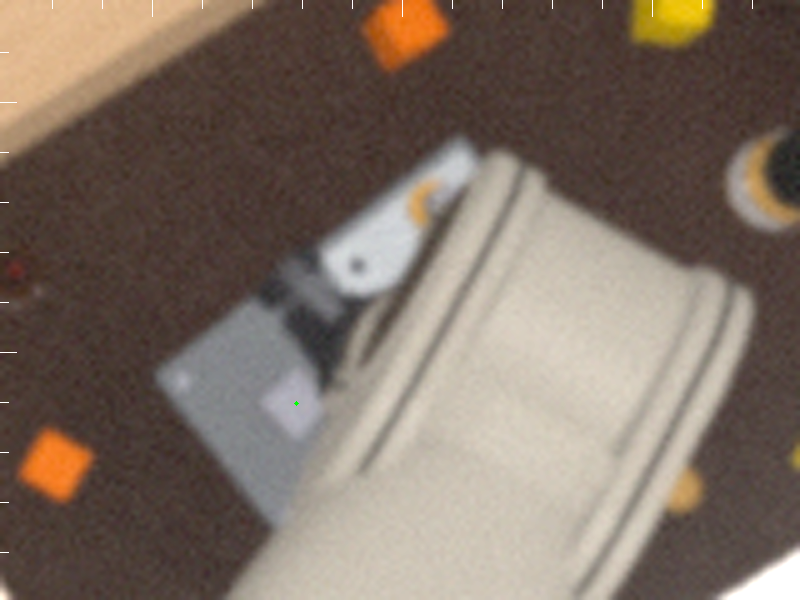

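The candidates are the grey steel block at (376,260) on the apron, orange blocks at (331,273) and (401,185), and a yellow one at (455,182). I choose the grey block on the apron. The crop confirms it is grey, with the mark on it at crop (295,403). The tool overshot, so I correct that before descending.

```bash
python3 -m pendant '[{"ax":0.6,"ay":-0.9,"az":-0.2,"tx":0.01,"ty":-0.0145,"tz":0.011,"gripper":0.07},{"ax":0,"ay":0,"az":0,"tx":0,"ty":0,"tz":0.005,"gripper":0.07},{"ax":0,"ay":0,"az":0,"tx":0,"ty":0,"tz":0,"gripper":0.07},{"ax":0,"ay":0,"az":0,"tx":0,"ty":0,"tz":0,"gripper":0.07}]'; python3 d.py 0.4925 -0.2828 0.058 43.8
```

```text
time_s: 4.68
tcp_pos: [0.4913, -0.2808, 0.1575]
ee_rot: [179.9, -0.0, 44.0]
wrist_force: [0.3, 0.5, 0.4]
grip_width: 0.0701
t 4.68 tcp [ 491.3 -280.8  157.5] rot [ 1.7991e+02 -4.0000e-02  4.4020e+01] F [0.3 0.5 0.4] w 70.1
tool shift mm [-0.6  2.1 99.5]
tool turn deg [ 0.09 -0.04  0.22]
```

```bash
python3 -m pendant '[{"ax":0,"ay":0,"az":0.2,"tx":-0.0005,"ty":0.002,"tz":0.015,"gripper":0.07},{"ax":0,"ay":0,"az":0,"tx":0,"ty":0,"tz":0.02,"gripper":0.07},{"ax":0,"ay":0,"az":0,"tx":0,"ty":0,"tz":0.02,"gripper":0.07},{"ax":0,"ay":0,"az":0,"tx":0,"ty":0,"tz":0.015,"gripper":0.07},{"ax":0,"ay":0,"az":0,"tx":0,"ty":0,"tz":0.005,"gripper":0.07},{"ax":0,"ay":0,"az":0,"tx":0,"ty":0,"tz":0,"gripper":0.07}]'; python3 d.py 0.4925 -0.2828 0.058 43.8
```

```text
time_s: 5.18
tcp_pos: [0.4965, -0.283, 0.0881]
ee_rot: [179.1, -0.3, 44.1]
wrist_force: [-0.8, -0.4, -0.5]
grip_width: 0.07
t 5.18 tcp [ 496.5 -283.    88.1] rot [179.1   -0.28  44.1 ] F [-0.8 -0.4 -0.5] w 70.0
tool shift mm [-2.9 -3.4 30. ]
tool turn deg [ 0.9  -0.28  0.3 ]
```

```bash
python3 -m pendant '[{"ax":0.9,"ay":-0.3,"az":0.3,"tx":-0.003,"ty":-0.0035,"tz":0.01,"gripper":0.07},{"ax":0,"ay":0,"az":0,"tx":0,"ty":0,"tz":0.01,"gripper":0.07},{"ax":0,"ay":0,"az":0,"tx":0,"ty":0,"tz":0.006,"gripper":0.07},{"ax":0,"ay":0,"az":0,"tx":0,"ty":0,"tz":0,"gripper":0.07},{"ax":0,"ay":0,"az":0,"tx":0,"ty":0,"tz":0,"gripper":0.07}]'; python3 d.py 0.4925 -0.2828 0.058 43.8
```

```text
time_s: 5.6
tcp_pos: [0.4937, -0.2837, 0.0633]
ee_rot: [179.8, -0.0, 43.8]
wrist_force: [-0.5, 0.0, 1.5]
grip_width: 0.0704
t 5.6 tcp [ 493.7 -283.7   63.3] rot [ 1.7976e+02 -4.0000e-02  4.3790e+01] F [-0.5  0.   1.5] w 70.4
tool shift mm [-0.2 -1.5  5.3]
tool turn deg [ 0.24 -0.04 -0.01]
```

```bash
python3 -m pendant '[{"ax":0.2,"ay":0,"az":0,"tx":0,"ty":-0.0014,"tz":0.005,"gripper":0.07},{"ax":0,"ay":0,"az":0,"tx":0,"ty":0,"tz":0,"gripper":0.05},{"ax":0,"ay":0,"az":0,"tx":0,"ty":0,"tz":0,"gripper":0.02},{"ax":0,"ay":0,"az":0,"tx":0,"ty":0,"tz":0,"gripper":0.02},{"ax":0,"ay":0,"az":0,"tx":0,"ty":0,"tz":0,"gripper":0.02},{"ax":0,"ay":0,"az":0,"tx":0,"ty":0,"tz":0,"gripper":0.02},{"ax":0,"ay":0,"az":0,"tx":0,"ty":0,"tz":0,"gripper":0.02},{"ax":0,"ay":0,"az":0,"tx":0,"ty":0,"tz":0,"gripper":0.02}]' 40; python3 d.py 0.4925 -0.2828 0.058 43.8
```

```text
time_s: 6.27
tcp_pos: [0.4938, -0.2833, 0.0594]
ee_rot: [179.8, -0.1, 43.8]
wrist_force: [-0.1, -0.5, 0.9]
grip_width: 0.0199
t 6.27 tcp [ 493.8 -283.3   59.4] rot [ 1.7982e+02 -1.0000e-01  4.3790e+01] F [-0.1 -0.5  0.9] w 19.9
tool shift mm [-0.6 -1.3  1.4]
tool turn deg [ 0.18 -0.1  -0.01]
```

```bash
python3 - <<'E'
from h import *
im=manip.camera("top");crop("t",im,320,200,440,300,6,"b2.png",proj("top",[[.4925,-.2828,.063]]))
im=manip.camera("scene");crop("t",im,290,200,430,310,5,"b3.png",proj("scene",[[.4925,-.2828,.063]]))
E
```

```text
(no output)
```

View pics/b2.png

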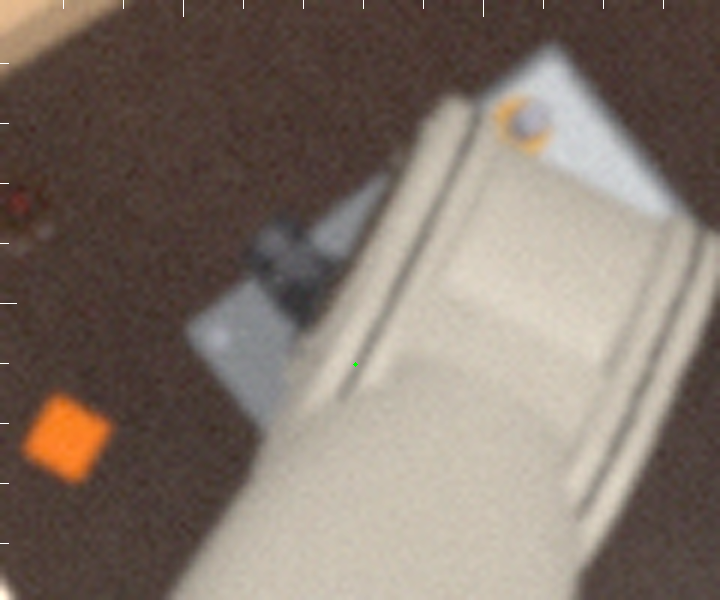

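View pics/b3.png

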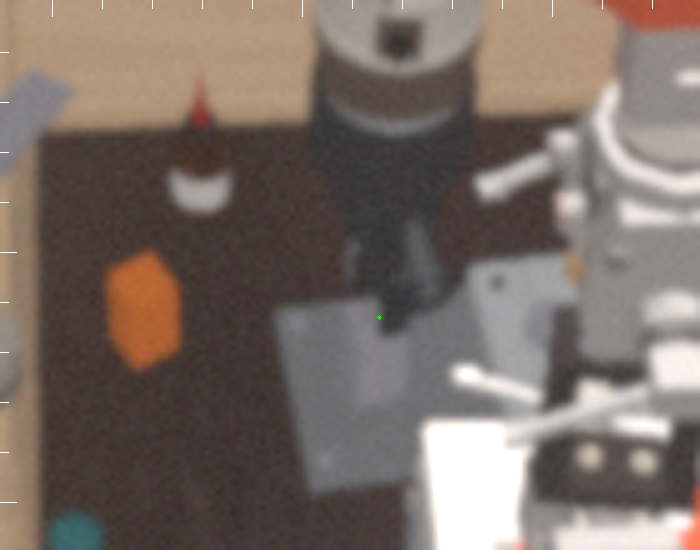

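```bash
python3 - <<'E'
from h import *
for P in ([.4938,-.2833,.034],[.4938,-.2833,.063],[.4925,-.2828,.008],[.4938,-.2833,.059]):
    for c in("scene","top"): print(P,c,proj(c,[P]).round(1))
for z in (.034,.06,.08,.1): print(z,back("scene",(369,266),z).round(3))
E
```

```text
[0.4938, -0.2833, 0.034] scene [[365.3 269.5]]
[0.4938, -0.2833, 0.034] top [[377.6 260.2]]
[0.4938, -0.2833, 0.063] scene [[365.8 262.7]]
[0.4938, -0.2833, 0.063] top [[378.9 259.7]]
[0.4925, -0.2828, 0.008] scene [[364.5 275.8]]
[0.4925, -0.2828, 0.008] top [[376.3 261.1]]
[0.4938, -0.2833, 0.059] scene [[365.7 263.6]]
[0.4938, -0.2833, 0.059] top [[378.7 259.8]]
0.034 [ 0.508 -0.287  0.034]
0.06 [ 0.49  -0.294  0.06 ]
0.08 [ 0.477 -0.299  0.08 ]
0.1 [ 0.463 -0.305  0.1  ]
```

```bash
python3 - <<'E'
from h import *
acc=np.mean([manip.camera("scene").astype(float) for _ in range(3)],0)
im=np.clip(acc*1.6,0,255).astype(np.uint8)
T=[.4938,-.2833]; u=np.array([.7217,.692]);
P=[[T[0]+s*u[0],T[1]+s*u[1],.034] for s in(-.01,.01)]+[[T[0]+s*u[0],T[1]+s*u[1],.063] for s in(-.01,.01)]
crop("t",im,340,225,395,290,9,"b4.png",proj("scene",P))
crop("t",im,340,225,395,290,9,"b5.png")
print(proj("scene",P))
E
```

```text
[[366.576119   272.6400812 ]
 [364.05824126 266.40888816]
 [367.06919904 265.8077667 ]
 [364.50862196 259.53718713]]
```

View pics/b4.png

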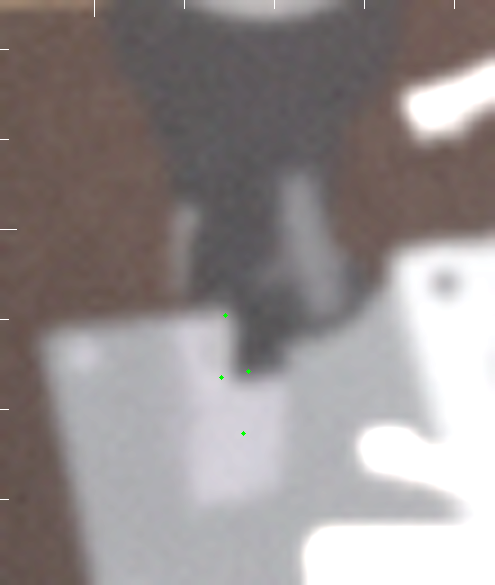

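```bash
python3 -m pendant '[{"ax":0,"ay":0,"az":0,"tx":0,"ty":0,"tz":0,"gripper":0.015},{"ax":0,"ay":0,"az":0,"tx":0,"ty":0,"tz":0,"gripper":0.015}]' 30; python3 -m pendant '[{"ax":0,"ay":0,"az":0,"tx":0,"ty":0,"tz":0,"gripper":0.08},{"ax":0,"ay":0,"az":0,"tx":0,"ty":0,"tz":0,"gripper":0.08},{"ax":0,"ay":0,"az":0,"tx":0,"ty":0,"tz":0,"gripper":0.08},{"ax":0,"ay":0,"az":0,"tx":0,"ty":0,"tz":0,"gripper":0.08},{"ax":0,"ay":0,"az":0,"tx":0,"ty":0,"tz":0,"gripper":0.08}]' 40;python3 - <<'E'
from h import *
acc=np.mean([manip.camera("scene").astype(float) for _ in range(2)],0)
im=np.clip(acc*1.6,0,255).astype(np.uint8)
crop("t",im,330,215,400,290,8,"b6.png")
im=manip.camera("top"); crop("t",im,320,200,440,300,6,"b7.png")
E
```

```text
time_s: 6.68
tcp_pos: [0.4937, -0.2833, 0.0592]
ee_rot: [179.8, -0.1, 43.8]
wrist_force: [-0.1, -0.9, 0.1]
grip_width: 0.015
time_s: 7.1
tcp_pos: [0.4936, -0.2832, 0.0592]
ee_rot: [179.8, -0.1, 43.8]
wrist_force: [-0.2, 0.2, -0.8]
grip_width: 0.0746
```

View pics/b6.png

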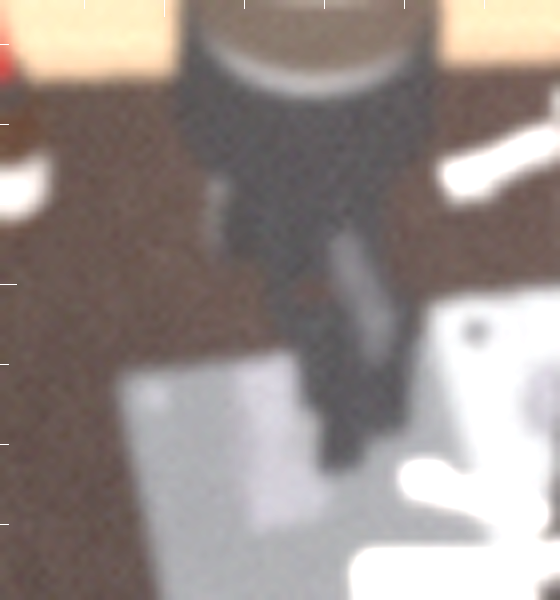

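View pics/b7.png

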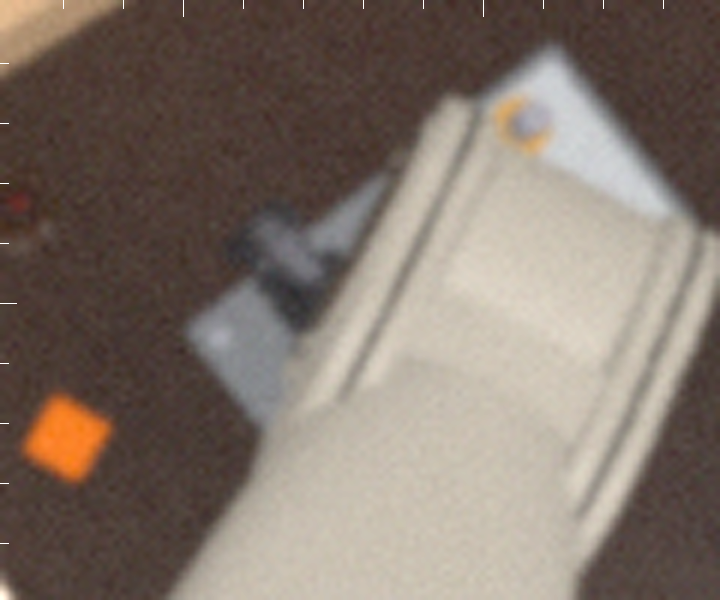

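```bash
python3 -m pendant '[{"ax":0.1,"ay":-0.1,"az":0,"tx":-0.0006,"ty":-0.001,"tz":0.006,"gripper":0.07},{"ax":0,"ay":0,"az":0,"tx":0,"ty":0,"tz":0.008,"gripper":0.07},{"ax":0,"ay":0,"az":0,"tx":0,"ty":0,"tz":0.004,"gripper":0.07},{"ax":0,"ay":0,"az":0,"tx":0,"ty":0,"tz":0,"gripper":0.07},{"ax":0,"ay":0,"az":0,"tx":0,"ty":0,"tz":0,"gripper":0.07}]' 40;python3 d.py 0.4925 -0.2828 0.042 43.8;python3 - <<'E'
from h import *
acc=np.mean([manip.camera("scene").astype(float) for _ in range(2)],0)
im=np.clip(acc*1.6,0,255).astype(np.uint8)
crop("t",im,330,215,400,290,8,"b8.png")
E
```

```text
time_s: 7.67
tcp_pos: [0.492, -0.2827, 0.0387]
ee_rot: [-180.0, 0.0, 43.8]
wrist_force: [-0.2, 0.2, -0.1]
grip_width: 0.07
t 7.67 tcp [ 492.  -282.7   38.7] rot [-1.800e+02  4.000e-02  4.379e+01] F [-0.2  0.2 -0.1] w 70.0
tool shift mm [ 0.3  0.4 -3.3]
tool turn deg [-0.    0.04 -0.01]
```

View pics/b8.png

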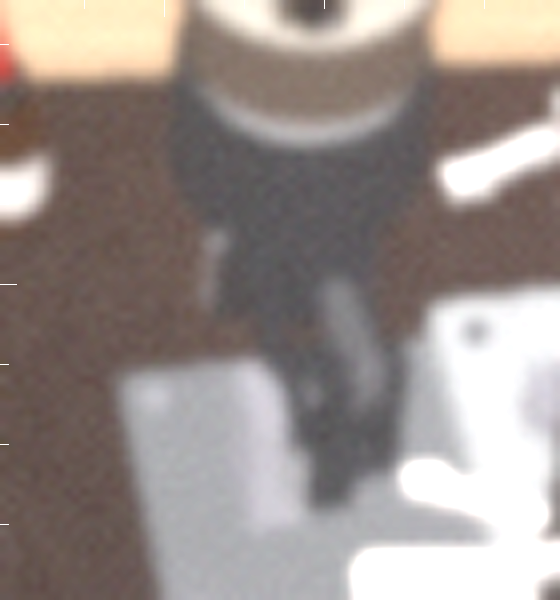

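```bash
python3 -m pendant '[{"ax":0,"ay":0,"az":0,"tx":0,"ty":0,"tz":0,"gripper":0.045},{"ax":0,"ay":0,"az":0,"tx":0,"ty":0,"tz":0,"gripper":0.03},{"ax":0,"ay":0,"az":0,"tx":0,"ty":0,"tz":0,"gripper":0.018},{"ax":0,"ay":0,"az":0,"tx":0,"ty":0,"tz":0,"gripper":0.018},{"ax":0,"ay":0,"az":0,"tx":0,"ty":0,"tz":0,"gripper":0.018},{"ax":0,"ay":0,"az":0,"tx":0,"ty":0,"tz":0,"gripper":0.018}]' 40; python3 - <<'E'
from h import *
for z in(.02,.03,.04,.05,.06): print(z,proj("scene",[[.463,-.310,z],[.4835,-.291,z]]).round(1).tolist())
im=manip.camera("scene")
im=np.clip(im*1.6,0,255).astype(np.uint8)
crop("t",im,330,215,400,290,8,"b9.png")
E
```

```text
time_s: 8.27
tcp_pos: [0.4928, -0.2832, 0.0399]
ee_rot: [179.9, 0.0, 43.8]
wrist_force: [0.5, 0.5, -1.3]
grip_width: 0.0248
0.02 [[369.5, 285.8], [366.1, 276.9]]
0.03 [[369.7, 283.5], [366.3, 274.6]]
0.04 [[369.8, 281.2], [366.4, 272.3]]
0.05 [[370.0, 278.9], [366.6, 269.9]]
0.06 [[370.2, 276.5], [366.8, 267.5]]
```

View pics/b9.png

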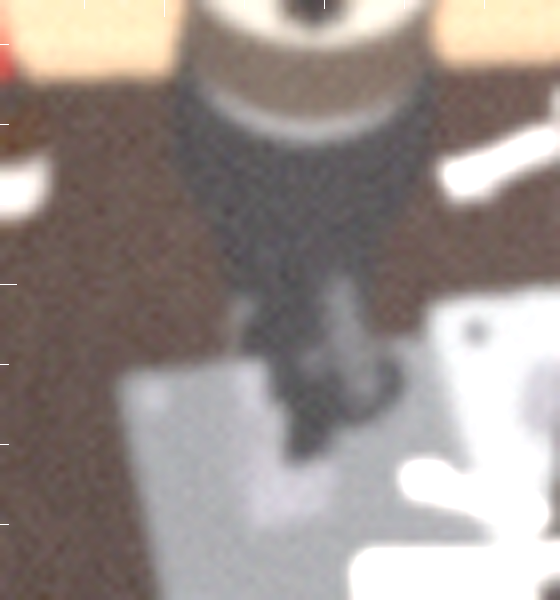

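```bash
python3 -m pendant '[{"ax":0,"ay":0,"az":0,"tx":0,"ty":0,"tz":-0.01,"gripper":0.018},{"ax":0,"ay":0,"az":0,"tx":0,"ty":0,"tz":-0.025,"gripper":0.018},{"ax":0,"ay":0,"az":0,"tx":0,"ty":0,"tz":-0.03,"gripper":0.018},{"ax":0,"ay":0,"az":0,"tx":0,"ty":0,"tz":-0.03,"gripper":0.018},{"ax":0,"ay":0,"az":0,"tx":0,"ty":0,"tz":-0.02,"gripper":0.018},{"ax":0,"ay":0,"az":0,"tx":0,"ty":0,"tz":-0.005,"gripper":0.018},{"ax":0,"ay":0,"az":0,"tx":0,"ty":0,"tz":0,"gripper":0.018}]' 60; python3 d.py .4187 .2761 .15 -5.9;  python3 - <<'E'
from h import *
im=manip.camera("scene")
im=np.clip(im*1.6,0,255).astype(np.uint8)
crop("t",im,320,190,410,290,6,"b10.png")
E
```

```text
time_s: 8.9
tcp_pos: [0.4901, -0.2814, 0.1652]
ee_rot: [-179.7, 0.1, 43.8]
wrist_force: [0.4, 0.4, -1.0]
grip_width: 0.0244
t 8.9 tcp [ 490.1 -281.4  165.2] rot [-1.7971e+02  1.2000e-01  4.3790e+01] F [ 0.4  0.4 -1. ] w 24.4
tool shift mm [ 334.3 -451.8   16.8]
tool turn deg [-0.22  0.24 49.69]
```

View pics/b10.png

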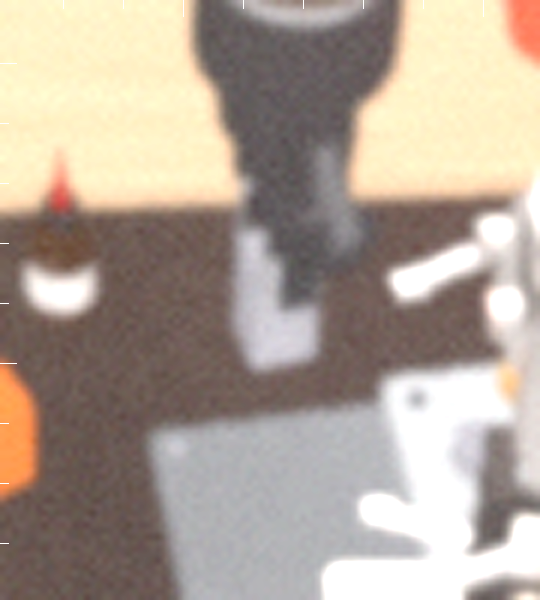

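```bash
python3 -m pendant '[{"ax":0,"ay":0,"az":0,"tx":0.012,"ty":-0.016,"tz":0,"gripper":0.018},{"ax":0,"ay":0,"az":0,"tx":0.02,"ty":-0.027,"tz":0,"gripper":0.018},{"ax":0,"ay":0,"az":0,"tx":0.02,"ty":-0.027,"tz":0,"gripper":0.018},{"ax":0,"ay":0,"az":0,"tx":0.02,"ty":-0.027,"tz":0,"gripper":0.018},{"ax":0,"ay":0,"az":0,"tx":0.02,"ty":-0.027,"tz":0,"gripper":0.018},{"ax":0,"ay":0,"az":0,"tx":0.02,"ty":-0.027,"tz":0,"gripper":0.018},{"ax":0,"ay":0,"az":0,"tx":0.02,"ty":-0.027,"tz":0,"gripper":0.018},{"ax":0,"ay":0,"az":0,"tx":0.02,"ty":-0.027,"tz":0,"gripper":0.018}]'; python3 d.py .4187 .2761 .15 -5.9
```

```text
time_s: 9.62
tcp_pos: [0.4506, -0.024, 0.1517]
ee_rot: [-178.9, 0.8, 43.0]
wrist_force: [-0.2, 0.3, -1.1]
grip_width: 0.0242
t 9.62 tcp [450.6 -24.  151.7] rot [-178.88    0.81   42.96] F [-0.2  0.3 -1.1] w 24.2
tool shift mm [ 181.2 -241.3    3.9]
tool turn deg [-0.71  1.24 48.85]
```

```bash
python3 -m pendant '[{"ax":-0.5,"ay":0.8,"az":0,"tx":0.02,"ty":-0.027,"tz":-0.003,"gripper":0.018},{"ax":0,"ay":0,"az":0,"tx":0.02,"ty":-0.027,"tz":-0.003,"gripper":0.018},{"ax":0,"ay":0,"az":0,"tx":0.02,"ty":-0.027,"tz":-0.003,"gripper":0.018},{"ax":0,"ay":0,"az":0,"tx":0.02,"ty":-0.027,"tz":-0.003,"gripper":0.018},{"ax":0,"ay":0,"az":0,"tx":0.02,"ty":-0.027,"tz":-0.003,"gripper":0.018},{"ax":0,"ay":0,"az":0,"tx":0.02,"ty":-0.027,"tz":0,"gripper":0.018},{"ax":0,"ay":0,"az":0,"tx":0.012,"ty":-0.016,"tz":0,"gripper":0.018},{"ax":0,"ay":0,"az":0,"tx":0.006,"ty":-0.008,"tz":0,"gripper":0.018}]'; python3 d.py .4187 .2761 .15 -5.9
```

```text
time_s: 10.28
tcp_pos: [0.4107, 0.2187, 0.1552]
ee_rot: [-178.6, 1.2, 43.2]
wrist_force: [-0.3, 0.1, -1.1]
grip_width: 0.0244
t 10.28 tcp [410.7 218.7 155.2] rot [-178.62    1.18   43.24] F [-0.3  0.1 -1.1] w 24.4
tool shift mm [ 45.2 -36.2   5.1]
tool turn deg [-0.79  1.7  49.12]
```

```bash
python3 -m pendant '[{"ax":-0.8,"ay":1.7,"az":0,"tx":0.018,"ty":-0.012,"tz":0,"gripper":0.018},{"ax":0,"ay":0,"az":7,"tx":0.015,"ty":-0.01,"tz":0,"gripper":0.018},{"ax":0,"ay":0,"az":7,"tx":0,"ty":0,"tz":0,"gripper":0.018},{"ax":0,"ay":0,"az":7,"tx":0,"ty":0,"tz":0,"gripper":0.018},{"ax":0,"ay":0,"az":7,"tx":0,"ty":0,"tz":0,"gripper":0.018},{"ax":0,"ay":0,"az":7,"tx":0,"ty":0,"tz":0,"gripper":0.018},{"ax":0,"ay":0,"az":7,"tx":0,"ty":0,"tz":0,"gripper":0.018},{"ax":0,"ay":0,"az":4,"tx":0,"ty":0,"tz":0,"gripper":0.018}]'; python3 d.py .4187 .2761 .15 -5.9
```

```text
time_s: 10.95
tcp_pos: [0.4089, 0.2591, 0.139]
ee_rot: [179.9, 1.3, -4.1]
wrist_force: [0.7, -0.6, -1.2]
grip_width: 0.0247
t 10.95 tcp [408.9 259.1 139. ] rot [179.9    1.34  -4.05] F [ 0.7 -0.6 -1.2] w 24.7
tool shift mm [  8.3 -17.6 -11.2]
tool turn deg [0.12 1.34 1.85]
```

```bash
python3 -m pendant '[{"ax":0.1,"ay":1.3,"az":1.5,"tx":0.007,"ty":-0.016,"tz":0.01,"gripper":0.018},{"ax":0,"ay":0,"az":0,"tx":0,"ty":0,"tz":0.015,"gripper":0.018},{"ax":0,"ay":0,"az":0,"tx":0,"ty":0,"tz":0.008,"gripper":0.018},{"ax":0,"ay":0,"az":0,"tx":0,"ty":0,"tz":0,"gripper":0.018},{"ax":0,"ay":0,"az":0,"tx":0,"ty":0,"tz":0,"gripper":0.018}]'; python3 d.py .4187 .2761 .09 -5.9
```

```text
time_s: 11.37
tcp_pos: [0.4118, 0.2715, 0.097]
ee_rot: [179.5, 0.6, -5.8]
wrist_force: [0.2, 0.3, -2.2]
grip_width: 0.0243
t 11.37 tcp [411.8 271.5  97. ] rot [179.46   0.64  -5.81] F [ 0.2  0.3 -2.2] w 24.3
tool shift mm [ 6.4 -5.3  6.9]
tool turn deg [0.54 0.64 0.09]
```

```bash
python3 -m pendant '[{"ax":0.5,"ay":0.6,"az":0.1,"tx":0.006,"ty":-0.005,"tz":0.005,"gripper":0.018},{"ax":0,"ay":0,"az":0,"tx":0,"ty":0,"tz":0,"gripper":0.018},{"ax":0,"ay":0,"az":0,"tx":0,"ty":0,"tz":0,"gripper":0.018},{"ax":0,"ay":0,"az":0,"tx":0,"ty":0,"tz":0,"gripper":0.018}]'; python3 d.py .4187 .2761 .09 -5.9;  python3 - <<'E'
from h import *
for c in("scene","top"):
    acc=np.mean([manip.camera(c).astype(float) for _ in range(3)],0); np.save(c+"2.npy",acc)
    im=np.clip(acc*1.2,0,255).astype(np.uint8)
    w=(140,170,220,245) if c=="scene" else (110,250,250,340)
    crop(c,im,*w,7 if c=="scene" else 5,"c1%s.png"%c)
E
```

```text
time_s: 11.7
tcp_pos: [0.4188, 0.2756, 0.0914]
ee_rot: [180.0, 0.0, -6.0]
wrist_force: [0.7, 0.1, -1.5]
grip_width: 0.0244
t 11.7 tcp [418.8 275.6  91.4] rot [ 1.7997e+02  2.0000e-02 -5.9500e+00] F [ 0.7  0.1 -1.5] w 24.4
tool shift mm [-0.2 -0.4  1.4]
tool turn deg [ 0.03  0.02 -0.05]
```

View pics/c1scene.png

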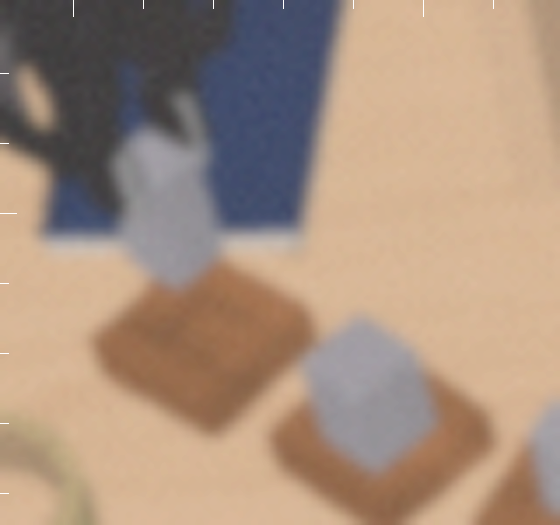

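View pics/c1top.png

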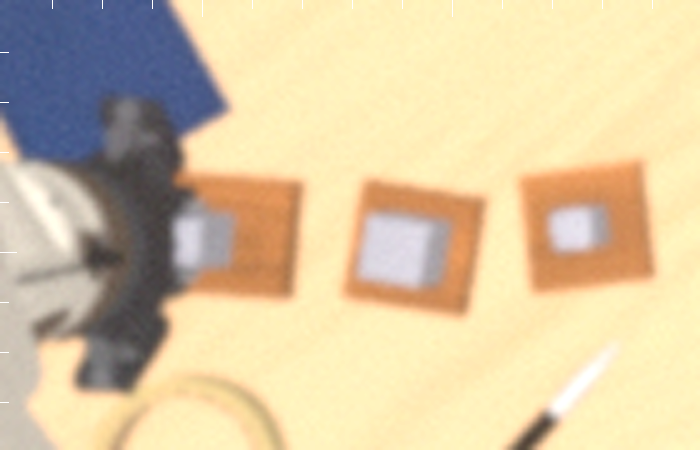

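```bash
python3 - <<'E'
from h import *
x,y,yaw=.4188,.2756,np.radians(-5.95)
R=np.array([[np.cos(yaw),-np.sin(yaw)],[np.sin(yaw),np.cos(yaw)]])
L=[]
for zb in(.0594,.1144):
    for a,b in((-13,-13),(13,-13),(13,13),(-13,13)):
        q=R@np.array([a,b])/1000; L.append([x+q[0],y+q[1],zb])
for c,w,s in(("scene",(140,190,200,245),12),("top",(130,280,185,320),12)):
    im=np.clip(np.load(c+"2.npy")*1.2,0,255).astype(np.uint8)
    crop(c,im,*w,s,"c2%s.png"%c,proj(c,L))
    # holder top & pocket corners
E
```

```text
(no output)
```

View pics/c2scene.png

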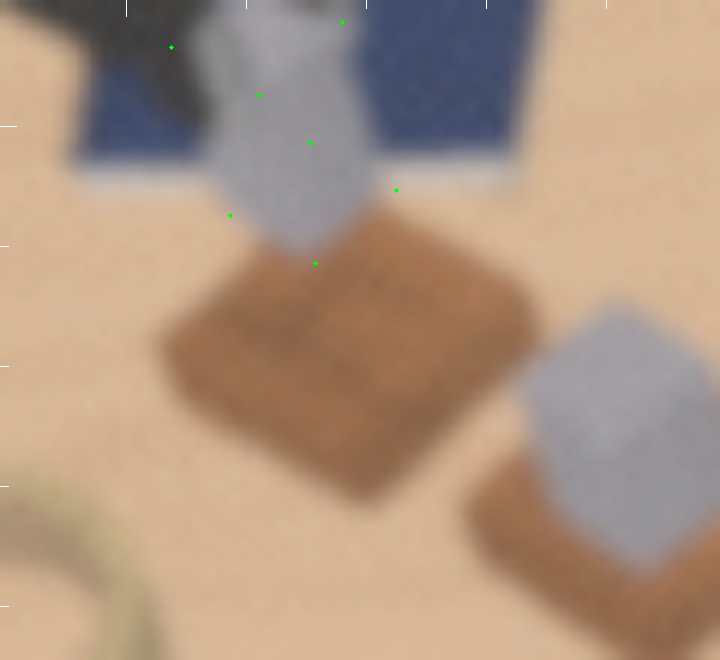

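View pics/c2top.png

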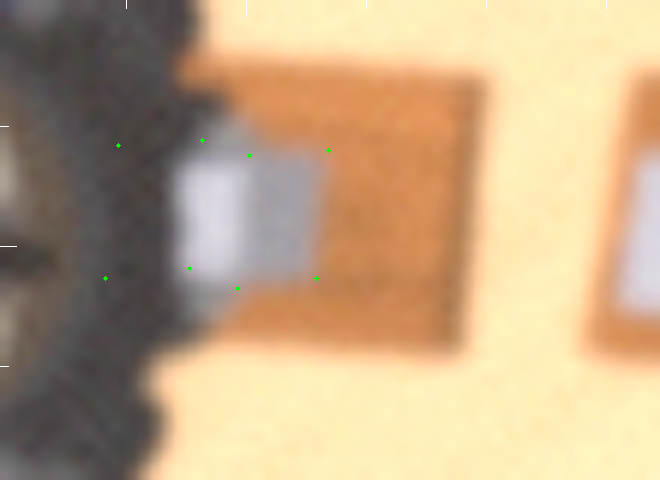

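```bash
cat > run2.py <<'E'
import fit
from fit import *
L0=np.load
def ld(n): return L0(n.replace(".npy","2.npy"))
np.load=ld
blk=box(-13,13,-13,13,0,55)
p0=[.4188,.2756,np.radians(-5.95)]
for z in(.056,.0594,.063):
    fit.fit([("top",(147,294,164,303))],[box(-30,30,-30,30,-z*1000,22-z*1000),blk][1:],p0,z,"top %.3f"%z)
    fit.fit([("scene",(157,205,176,216))],[blk],p0,z,"scene %.3f"%z)
hol=box(-30,30,-30,30,0,22)
fit.fit([("scene",(152,213,188,234))],[hol],[.4187,.2761,-.1],0,"hold scene")
E
python3 run2.py
```

```text
Traceback (most recent call last):
  File "run2.py", line 9, in <module>
    fit.fit([("top",(147,294,164,303))],[box(-30,30,-30,30,-z*1000,22-z*1000),blk][1:],p0,z,"top %.3f"%z)
    ^^^^^^^
AttributeError: 'function' object has no attribute 'fit'
```

```bash
python3 -m pendant '[{"ax":0,"ay":0,"az":0,"tx":0,"ty":0,"tz":0.006,"gripper":0.018},{"ax":0,"ay":0,"az":0,"tx":0,"ty":0,"tz":0.008,"gripper":0.018},{"ax":0,"ay":0,"az":0,"tx":0,"ty":0,"tz":0.008,"gripper":0.018},{"ax":0,"ay":0,"az":0,"tx":0,"ty":0,"tz":0.003,"gripper":0.018},{"ax":0,"ay":0,"az":0,"tx":0,"ty":0,"tz":0,"gripper":0.018},{"ax":0,"ay":0,"az":0,"tx":0,"ty":0,"tz":0,"gripper":0.018}]'; python3 d.py .4187 .2758 .038 -5.9
```

```text
time_s: 12.5
tcp_pos: [0.4181, 0.2753, 0.0632]
ee_rot: [179.9, 0.1, -5.9]
wrist_force: [0.1, 0.6, -1.1]
grip_width: 0.0244
t 12.5 tcp [418.1 275.3  63.2] rot [ 1.7993e+02  7.0000e-02 -5.9400e+00] F [ 0.1  0.6 -1.1] w 24.4
tool shift mm [ 0.6 -0.5 25.2]
tool turn deg [ 0.07  0.07 -0.04]
```

```bash
python3 -m pendant '[{"ax":0,"ay":0,"az":0,"tx":0.0007,"ty":-0.0005,"tz":0.004,"gripper":0.018},{"ax":0,"ay":0,"az":0,"tx":0,"ty":0,"tz":0.004,"gripper":0.018},{"ax":0,"ay":0,"az":0,"tx":0,"ty":0,"tz":0.004,"gripper":0.018},{"ax":0,"ay":0,"az":0,"tx":0,"ty":0,"tz":0,"gripper":0.018}]'; python3 d.py .4187 .2758 .038 -5.9
```

```text
time_s: 12.83
tcp_pos: [0.4191, 0.2759, 0.0501]
ee_rot: [179.9, 0.1, -5.9]
wrist_force: [0.3, -1.3, -0.5]
grip_width: 0.0244
t 12.83 tcp [419.1 275.9  50.1] rot [ 1.7994e+02  5.0000e-02 -5.9400e+00] F [ 0.3 -1.3 -0.5] w 24.4
tool shift mm [-0.4  0.2 12.1]
tool turn deg [ 0.06  0.05 -0.04]
```

```bash
python3 -m pendant '[{"ax":0,"ay":0,"az":0,"tx":-0.0003,"ty":0,"tz":0.003,"gripper":0.018},{"ax":0,"ay":0,"az":0,"tx":0,"ty":0,"tz":0.003,"gripper":0.018},{"ax":0,"ay":0,"az":0,"tx":0,"ty":0,"tz":0.003,"gripper":0.018},{"ax":0,"ay":0,"az":0,"tx":0,"ty":0,"tz":0,"gripper":0.018}]'; python3 d.py .4187 .2758 .038 -5.9
```

```text
time_s: 13.17
tcp_pos: [0.4189, 0.2761, 0.0402]
ee_rot: [180.0, 0.0, -5.9]
wrist_force: [0.1, -0.2, -2.2]
grip_width: 0.0244
t 13.17 tcp [418.9 276.1  40.2] rot [ 1.7996e+02  4.0000e-02 -5.9300e+00] F [ 0.1 -0.2 -2.2] w 24.4
tool shift mm [-0.1  0.3  2.2]
tool turn deg [ 0.04  0.04 -0.03]
```

```bash
python3 -m pendant '[{"ax":0,"ay":0,"az":0,"tx":0,"ty":0,"tz":0.0015,"gripper":0.018},{"ax":0,"ay":0,"az":0,"tx":0,"ty":0,"tz":0.001,"gripper":0.018},{"ax":0,"ay":0,"az":0,"tx":0,"ty":0,"tz":0,"gripper":0.018}]'; python3 d.py .4187 .2758 .038 -5.9
```

```text
time_s: 13.42
tcp_pos: [0.419, 0.2762, 0.0379]
ee_rot: [180.0, 0.0, -5.9]
wrist_force: [0.2, -0.3, -1.9]
grip_width: 0.0244
t 13.42 tcp [419.  276.2  37.9] rot [ 1.7998e+02  2.0000e-02 -5.9300e+00] F [ 0.2 -0.3 -1.9] w 24.4
tool shift mm [-0.3  0.4 -0.1]
tool turn deg [ 0.02  0.02 -0.03]
```

```bash
python3 -m pendant '[{"ax":0,"ay":0,"az":0,"tx":0,"ty":0,"tz":0,"gripper":0.05},{"ax":0,"ay":0,"az":0,"tx":0,"ty":0,"tz":0,"gripper":0.06},{"ax":0,"ay":0,"az":0,"tx":0,"ty":0,"tz":0,"gripper":0.06},{"ax":0,"ay":0,"az":0,"tx":0,"ty":0,"tz":0,"gripper":0.06},{"ax":0,"ay":0,"az":0,"tx":0,"ty":0,"tz":-0.02,"gripper":0.06},{"ax":0,"ay":0,"az":0,"tx":0,"ty":0,"tz":-0.03,"gripper":0.06},{"ax":0,"ay":0,"az":0,"tx":0,"ty":0,"tz":-0.03,"gripper":0.06},{"ax":0,"ay":0,"az":0,"tx":0,"ty":0,"tz":-0.03,"gripper":0.06}]'; python3 d.py .495 -.0277 .15 83.9;  python3 - <<'E'
from h import *
for c in("scene","top"):
    im=manip.camera(c)
    w=(140,170,220,245) if c=="scene" else (110,250,250,340)
    crop(c,im,*w,7 if c=="scene" else 5,"d1%s.png"%c)
E
```

```text
time_s: 14.08
tcp_pos: [0.4148, 0.2733, 0.1449]
ee_rot: [179.4, 0.7, -5.9]
wrist_force: [0.2, 0.2, -0.4]
grip_width: 0.0601
t 14.08 tcp [414.8 273.3 144.9] rot [179.44   0.67  -5.94] F [ 0.2  0.2 -0.4] w 60.1
tool shift mm [110.9 291.2  -3.5]
tool turn deg [ -0.09   0.97 -89.84]
```

View pics/d1scene.png

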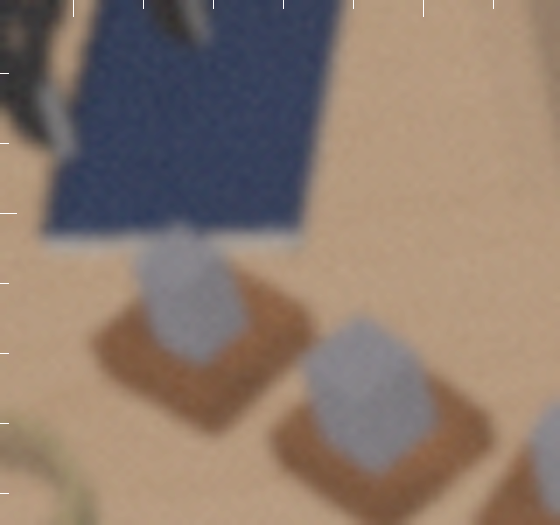

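View pics/d1top.png

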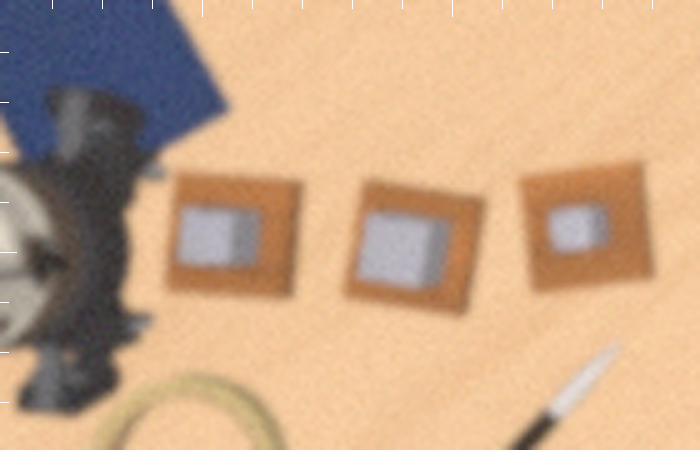

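```bash
python3 -m pendant '[{"ax":0,"ay":0.8,"az":0,"tx":0.002,"ty":0.02,"tz":0,"gripper":0.06},{"ax":0,"ay":0,"az":0,"tx":0.006,"ty":0.03,"tz":0,"gripper":0.06},{"ax":0,"ay":0,"az":0,"tx":0.006,"ty":0.03,"tz":0,"gripper":0.06},{"ax":0,"ay":0,"az":0,"tx":0.006,"ty":0.03,"tz":0,"gripper":0.06},{"ax":0,"ay":0,"az":0,"tx":0.012,"ty":0.03,"tz":0,"gripper":0.06},{"ax":0,"ay":0,"az":0,"tx":0.012,"ty":0.03,"tz":0,"gripper":0.06},{"ax":0,"ay":0,"az":0,"tx":0.012,"ty":0.03,"tz":0,"gripper":0.06},{"ax":0,"ay":0,"az":0,"tx":0.012,"ty":0.02,"tz":0,"gripper":0.06}]'; python3 d.py .495 -.0277 .15 83.9;  python3 - <<'E'
from h import *
im=manip.camera("scene")
x,y,yaw=.4187,.2761,np.radians(-5.9)
R=np.array([[np.cos(yaw),-np.sin(yaw)],[np.sin(yaw),np.cos(yaw)]])
L=[]
for zb in(.022,.061):
    for a,b in((-13,-13),(13,-13),(13,13),(-13,13)):
        q=R@np.array([a,b])/1000; L.append([x+q[0],y+q[1],zb])
crop("scene",im,145,195,195,240,12,"e1.png",proj("scene",L))
E
```

```text
time_s: 14.85
tcp_pos: [0.4651, 0.0476, 0.1496]
ee_rot: [-179.8, -1.0, -5.2]
wrist_force: [-0.4, 0.2, 0.2]
grip_width: 0.0603
t 14.85 tcp [465.1  47.6 149.6] rot [-179.81   -0.96   -5.18] F [-0.4  0.2  0.2] w 60.3
tool shift mm [36.5 72.3 -0.1]
tool turn deg [  0.6   -0.91 -89.08]
```

View pics/e1.png

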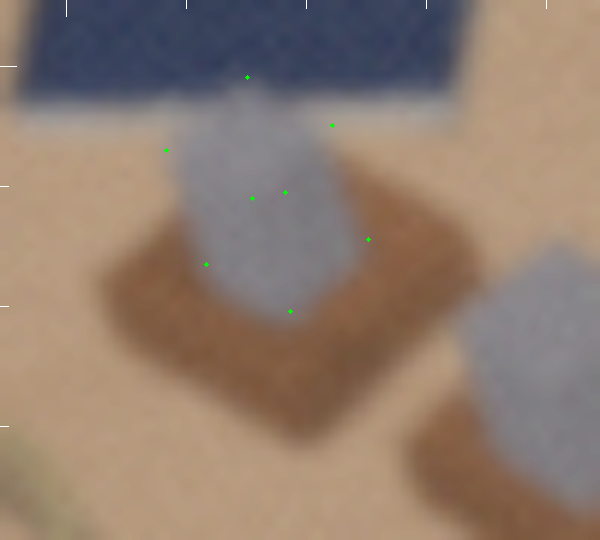

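The block sits home: the model outline of the seated pose matches the picture, with its top at crop (250,80) and its base at (290,315). Next is the wedge.

```bash
python3 -m pendant '[{"ax":0.5,"ay":-0.8,"az":0,"tx":0.013,"ty":0.024,"tz":0,"gripper":0.06},{"ax":0,"ay":0,"az":0,"tx":0.008,"ty":0.015,"tz":0,"gripper":0.06},{"ax":0,"ay":0,"az":-7,"tx":0,"ty":0,"tz":0,"gripper":0.06},{"ax":0,"ay":0,"az":-7,"tx":0,"ty":0,"tz":0,"gripper":0.06},{"ax":0,"ay":0,"az":-7,"tx":0,"ty":0,"tz":0,"gripper":0.06},{"ax":0,"ay":0,"az":-7,"tx":0,"ty":0,"tz":0,"gripper":0.06},{"ax":0,"ay":0,"az":-7,"tx":0,"ty":0,"tz":0,"gripper":0.06},{"ax":0,"ay":0,"az":-7,"tx":0,"ty":0,"tz":0,"gripper":0.06}]'; python3 -m pendant '[{"ax":0,"ay":0,"az":-7,"tx":0,"ty":0,"tz":0,"gripper":0.06},{"ax":0,"ay":0,"az":-7,"tx":0,"ty":0,"tz":0,"gripper":0.06},{"ax":0,"ay":0,"az":-7,"tx":0,"ty":0,"tz":0,"gripper":0.06},{"ax":0,"ay":0,"az":-7,"tx":0,"ty":0,"tz":0,"gripper":0.06},{"ax":0,"ay":0,"az":-7,"tx":0,"ty":0,"tz":0,"gripper":0.06},{"ax":0,"ay":0,"az":-5,"tx":0,"ty":0,"tz":0,"gripper":0.06},{"ax":0,"ay":0,"az":0,"tx":0,"ty":0,"tz":0,"gripper":0.06}]'; python3 d.py .495 -.0277 .12 84.1
```

```text
time_s: 15.57
tcp_pos: [0.4846, -0.0008, 0.1448]
ee_rot: [-179.6, -0.4, 37.6]
wrist_force: [0.4, -0.4, -0.4]
grip_width: 0.0599
time_s: 16.15
tcp_pos: [0.4824, 0.0007, 0.1403]
ee_rot: [-179.7, -0.5, 78.8]
wrist_force: [-0.1, -0.9, -0.9]
grip_width: 0.0598
t 16.15 tcp [482.4   0.7 140.3] rot [-179.68   -0.55   78.84] F [-0.1 -0.9 -0.9] w 59.8
tool shift mm [-25.6  17.9  19.9]
tool turn deg [-0.29 -0.56 -5.26]
```

```bash
python3 -m pendant '[{"ax":-0.3,"ay":-0.5,"az":-4.8,"tx":-0.024,"ty":0.017,"tz":0,"gripper":0.06},{"ax":0,"ay":0,"az":0,"tx":0,"ty":0,"tz":0.01,"gripper":0.06},{"ax":0,"ay":0,"az":0,"tx":0,"ty":0,"tz":0.01,"gripper":0.06},{"ax":0,"ay":0,"az":0,"tx":0,"ty":0,"tz":0,"gripper":0.06},{"ax":0,"ay":0,"az":0,"tx":0,"ty":0,"tz":0,"gripper":0.06}]'; python3 d.py .495 -.0277 .09 84.1
```

```text
time_s: 16.57
tcp_pos: [0.4944, -0.0259, 0.1174]
ee_rot: [-180.0, -0.1, 83.2]
wrist_force: [0.3, -0.2, -0.1]
grip_width: 0.0598
t 16.57 tcp [494.4 -25.9 117.4] rot [-1.7995e+02 -8.0000e-02  8.3240e+01] F [ 0.3 -0.2 -0.1] w 59.8
tool shift mm [-1.8  0.9 27.4]
tool turn deg [-0.05 -0.08 -0.86]
```

```bash
python3 -m pendant '[{"ax":0,"ay":0,"az":-0.8,"tx":-0.0018,"ty":0.0009,"tz":0.015,"gripper":0.06},{"ax":0,"ay":0,"az":0,"tx":0,"ty":0,"tz":0.02,"gripper":0.06},{"ax":0,"ay":0,"az":0,"tx":0,"ty":0,"tz":0.01,"gripper":0.06},{"ax":0,"ay":0,"az":0,"tx":0,"ty":0,"tz":0,"gripper":0.06},{"ax":0,"ay":0,"az":0,"tx":0,"ty":0,"tz":0,"gripper":0.06}]'; python3 d.py .4952 -.0277 .05 84.1; python3 - <<'E'
from h import *
for c,w in(("scene",(250,180,320,260)),("top",(240,200,310,290))):
    im=manip.camera(c);crop(c,im,*w,7,"f1%s.png"%c)
E
```

```text
time_s: 16.98
tcp_pos: [0.4957, -0.0262, 0.0726]
ee_rot: [179.9, -0.1, 83.8]
wrist_force: [-0.3, 0.0, -0.1]
grip_width: 0.0601
t 16.98 tcp [495.7 -26.2  72.6] rot [ 1.7992e+02 -1.3000e-01  8.3770e+01] F [-0.3  0.  -0.1] w 60.1
tool shift mm [-1.6 -0.4 22.6]
tool turn deg [ 0.08 -0.13 -0.33]
```

View pics/f1scene.png

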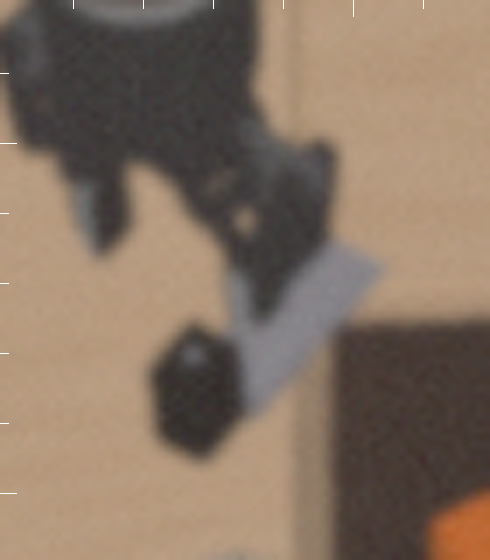

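View pics/f1top.png

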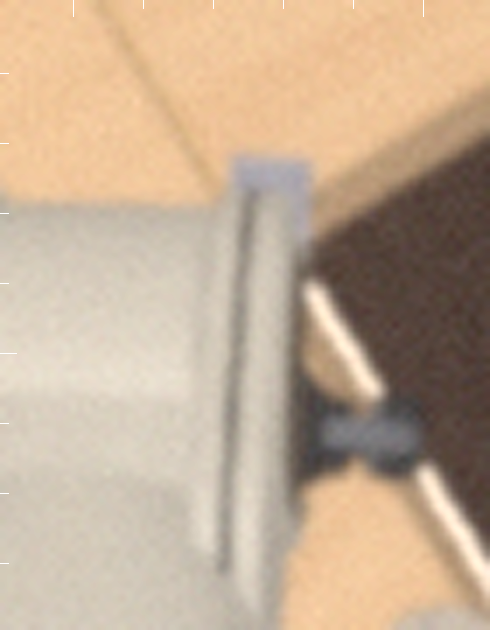

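```bash
python3 -m pendant '[{"ax":0,"ay":-0.1,"az":-0.3,"tx":-0.0015,"ty":-0.0004,"tz":0.012,"gripper":0.06},{"ax":0,"ay":0,"az":0,"tx":0,"ty":0,"tz":0.015,"gripper":0.06},{"ax":0,"ay":0,"az":0,"tx":0,"ty":0,"tz":0.008,"gripper":0.06},{"ax":0,"ay":0,"az":0,"tx":0,"ty":0,"tz":0,"gripper":0.06},{"ax":0,"ay":0,"az":0,"tx":0,"ty":0,"tz":0,"gripper":0.06}]'; python3 d.py .4952 -.0277 .012 84.1; python3 - <<'E'
from h import *
for c,w in(("scene",(250,180,320,260)),):
    im=manip.camera(c);crop(c,im,*w,7,"f2%s.png"%c)
E
```

```text
time_s: 17.5
tcp_pos: [0.5002, -0.0275, 0.0423]
ee_rot: [179.3, -0.1, 84.1]
wrist_force: [0.4, -0.5, 0.0]
grip_width: 0.0598
t 17.5 tcp [500.2 -27.5  42.3] rot [ 1.7927e+02 -7.0000e-02  8.4060e+01] F [ 0.4 -0.5  0. ] w 59.8
tool shift mm [-0.8 -5.4 30.3]
tool turn deg [ 0.73 -0.07 -0.04]
```

View pics/f2scene.png

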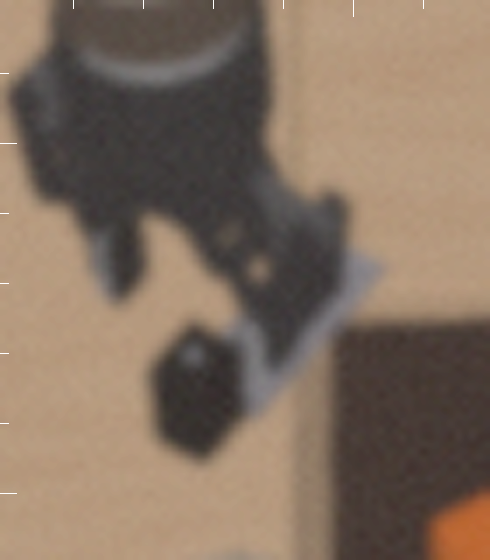

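```bash
python3 -m pendant '[{"ax":0.7,"ay":0,"az":0,"tx":-0.0008,"ty":-0.0055,"tz":0.005,"gripper":0.06},{"ax":0,"ay":0,"az":0,"tx":0,"ty":0,"tz":0.008,"gripper":0.06},{"ax":0,"ay":0,"az":0,"tx":0,"ty":-0.0005,"tz":0.005,"gripper":0.06},{"ax":0,"ay":0,"az":0,"tx":0,"ty":0,"tz":0,"gripper":0.06},{"ax":0,"ay":0,"az":0,"tx":0,"ty":0,"tz":0,"gripper":0.06}]'; python3 d.py .4952 -.0277 .012 84.1; python3 - <<'E'
from h import *
for c,w in(("scene",(250,180,320,260)),):
    im=manip.camera(c);crop(c,im,*w,7,"f3%s.png"%c)
E
```

```text
time_s: 17.97
tcp_pos: [0.4954, -0.0278, 0.0248]
ee_rot: [179.8, -0.1, 84.0]
wrist_force: [0.3, -0.4, 0.1]
grip_width: 0.0601
t 17.97 tcp [495.4 -27.8  24.8] rot [ 1.7981e+02 -8.0000e-02  8.4050e+01] F [ 0.3 -0.4  0.1] w 60.1
tool shift mm [ 0.  -0.3 12.8]
tool turn deg [ 0.19 -0.08 -0.05]
```

View pics/f3scene.png

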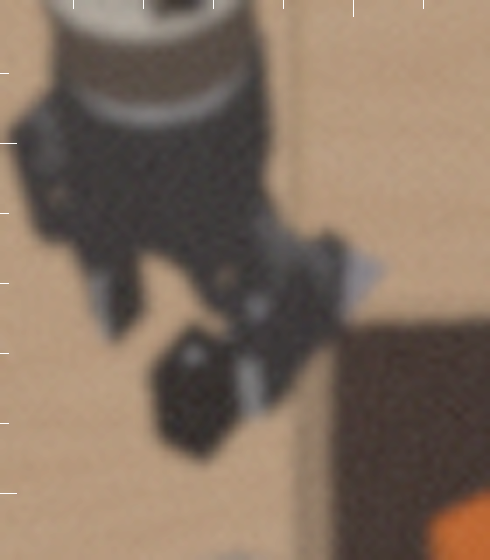

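```bash
python3 -m pendant '[{"ax":0.2,"ay":0,"az":0,"tx":0,"ty":-0.0003,"tz":0.004,"gripper":0.06},{"ax":0,"ay":0,"az":0,"tx":0,"ty":-0.0005,"tz":0.006,"gripper":0.06},{"ax":0,"ay":0,"az":0,"tx":0,"ty":-0.0005,"tz":0.002,"gripper":0.06},{"ax":0,"ay":0,"az":0,"tx":0,"ty":0,"tz":0,"gripper":0.06},{"ax":0,"ay":0,"az":0,"tx":0,"ty":0,"tz":0,"gripper":0.06}]'; python3 d.py .4952 -.0277 .012 84.1
```

```text
time_s: 18.43
tcp_pos: [0.4941, -0.0276, 0.0116]
ee_rot: [-180.0, -0.1, 84.0]
wrist_force: [0.6, 0.3, 0.4]
grip_width: 0.06
t 18.43 tcp [494.1 -27.6  11.6] rot [-1.7997e+02 -8.0000e-02  8.4050e+01] F [0.6 0.3 0.4] w 60.0
tool shift mm [ 0.   1.1 -0.4]
tool turn deg [-0.03 -0.08 -0.05]
```

```bash
python3 -m pendant '[{"ax":0,"ay":0,"az":0,"tx":0,"ty":0.001,"tz":0,"gripper":0.045},{"ax":0,"ay":0,"az":0,"tx":0,"ty":0,"tz":0,"gripper":0.03},{"ax":0,"ay":0,"az":0,"tx":0,"ty":0,"tz":0,"gripper":0.016},{"ax":0,"ay":0,"az":0,"tx":0,"ty":0,"tz":0,"gripper":0.016},{"ax":0,"ay":0,"az":0,"tx":0,"ty":0,"tz":0,"gripper":0.016},{"ax":0,"ay":0,"az":0,"tx":0,"ty":0,"tz":0,"gripper":0.016}]' 60; python3 d.py .4952 -.0277 .012 84.1; python3 - <<'E'
from h import *
for c,w in(("scene",(250,180,320,260)),):
    im=manip.camera(c);crop(c,im,*w,7,"f4%s.png"%c)
E
```

```text
time_s: 18.93
tcp_pos: [0.4954, -0.0277, 0.0119]
ee_rot: [-180.0, -0.1, 84.0]
wrist_force: [-0.4, 0.4, 0.3]
grip_width: 0.023
t 18.93 tcp [495.4 -27.7  11.9] rot [-1.7999e+02 -8.0000e-02  8.4050e+01] F [-0.4  0.4  0.3] w 23.0
tool shift mm [-0.  -0.2 -0.1]
tool turn deg [-0.01 -0.08 -0.05]
```

View pics/f4scene.png

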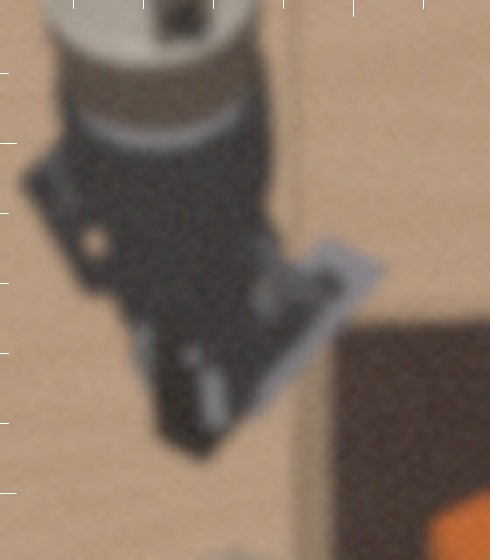

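```bash
python3 -m pendant '[{"ax":0,"ay":0,"az":0,"tx":0,"ty":0,"tz":-0.01,"gripper":0.016},{"ax":0,"ay":0,"az":0,"tx":0,"ty":0,"tz":-0.02,"gripper":0.016},{"ax":0,"ay":0,"az":0,"tx":0,"ty":0,"tz":-0.03,"gripper":0.016},{"ax":0,"ay":0,"az":0,"tx":0,"ty":0,"tz":-0.03,"gripper":0.016},{"ax":0,"ay":0,"az":0,"tx":0,"ty":0,"tz":-0.03,"gripper":0.016},{"ax":0,"ay":0,"az":0,"tx":0,"ty":0,"tz":-0.015,"gripper":0.016},{"ax":0,"ay":0,"az":0,"tx":0,"ty":0,"tz":0,"gripper":0.016}]' 90; python3 d.py .4548 -.2329 .15 36.4
```

```text
time_s: 19.57
tcp_pos: [0.4917, -0.0277, 0.1533]
ee_rot: [-179.5, -0.0, 84.0]
wrist_force: [-0.2, -0.6, -2.0]
grip_width: 0.022
t 19.57 tcp [491.7 -27.7 153.3] rot [-1.795e+02 -5.000e-02  8.404e+01] F [-0.2 -0.6 -2. ] w 22.0
tool shift mm [-207.9  -15.4    3.2]
tool turn deg [-0.49  0.16 47.64]
```

```bash
python3 -m pendant '[{"ax":-0.4,"ay":0,"az":0,"tx":-0.015,"ty":-0.0015,"tz":0,"gripper":0.016},{"ax":0,"ay":0,"az":0,"tx":-0.025,"ty":-0.002,"tz":0,"gripper":0.016},{"ax":0,"ay":0,"az":0,"tx":-0.03,"ty":-0.002,"tz":0,"gripper":0.016},{"ax":0,"ay":0,"az":0,"tx":-0.03,"ty":-0.002,"tz":0,"gripper":0.016},{"ax":0,"ay":0,"az":0,"tx":-0.03,"ty":-0.002,"tz":0,"gripper":0.016},{"ax":0,"ay":0,"az":0,"tx":-0.03,"ty":-0.002,"tz":0,"gripper":0.016},{"ax":0,"ay":0,"az":0,"tx":-0.015,"ty":-0.001,"tz":0,"gripper":0.016},{"ax":0,"ay":0,"az":0,"tx":-0.005,"ty":0,"tz":0,"gripper":0.016}]' 90; python3 -m pendant '[{"ax":0,"ay":0,"az":5,"tx":0,"ty":0,"tz":0,"gripper":0.016},{"ax":0,"ay":0,"az":6.5,"tx":0,"ty":0,"tz":0,"gripper":0.016},{"ax":0,"ay":0,"az":6.5,"tx":0,"ty":0,"tz":0,"gripper":0.016},{"ax":0,"ay":0,"az":6.5,"tx":0,"ty":0,"tz":0,"gripper":0.016},{"ax":0,"ay":0,"az":6.5,"tx":0,"ty":0,"tz":0,"gripper":0.016},{"ax":0,"ay":0,"az":6.5,"tx":0,"ty":0,"tz":0,"gripper":0.016},{"ax":0,"ay":0,"az":5,"tx":0,"ty":0,"tz":0,"gripper":0.016},{"ax":0,"ay":0,"az":2,"tx":0,"ty":0,"tz":0,"gripper":0.016}]' 90; python3 d.py .4548 -.2329 .15 36.4
```

```text
time_s: 20.23
tcp_pos: [0.4579, -0.2092, 0.1499]
ee_rot: [-179.8, -0.2, 84.5]
wrist_force: [-0.5, -0.5, -1.4]
grip_width: 0.0221
time_s: 20.9
tcp_pos: [0.4532, -0.2048, 0.1426]
ee_rot: [-178.9, 0.3, 37.7]
wrist_force: [-0.0, -0.1, -0.1]
grip_width: 0.0225
t 20.9 tcp [ 453.2 -204.8  142.6] rot [-178.9     0.27   37.7 ] F [-0.  -0.1 -0.1] w 22.5
tool shift mm [-15.9  23.1  -7.8]
tool turn deg [-1.1   0.28  1.29]
```

```bash
python3 -m pendant '[{"ax":-1.0,"ay":0.2,"az":1.2,"tx":-0.008,"ty":0.01,"tz":0.01,"gripper":0.016},{"ax":0,"ay":0,"az":0,"tx":-0.008,"ty":0.008,"tz":0.015,"gripper":0.016},{"ax":0,"ay":0,"az":0,"tx":0,"ty":0,"tz":0.015,"gripper":0.016},{"ax":0,"ay":0,"az":0,"tx":0,"ty":0,"tz":0.01,"gripper":0.016},{"ax":0,"ay":0,"az":0,"tx":0,"ty":0,"tz":0,"gripper":0.016},{"ax":0,"ay":0,"az":0,"tx":0,"ty":0,"tz":0,"gripper":0.016}]' 90; python3 d.py .4548 -.2329 .08 36.4
```

```text
time_s: 21.4
tcp_pos: [0.4499, -0.2232, 0.0873]
ee_rot: [-179.6, 0.1, 36.7]
wrist_force: [0.8, 0.1, -0.7]
grip_width: 0.0225
t 21.4 tcp [ 449.9 -223.2   87.3] rot [-1.7955e+02  1.1000e-01  3.6680e+01] F [ 0.8  0.1 -0.7] w 22.5
tool shift mm [-1.8 10.7  7.2]
tool turn deg [-0.45  0.11  0.28]
```

```bash
python3 -m pendant '[{"ax":-0.4,"ay":0.1,"az":0.3,"tx":-0.0017,"ty":0.0,"tz":0.02,"gripper":0.016},{"ax":0,"ay":0,"az":0,"tx":0,"ty":0,"tz":0.02,"gripper":0.016},{"ax":0,"ay":0,"az":0,"tx":0,"ty":0,"tz":0,"gripper":0.016},{"ax":0,"ay":0,"az":0,"tx":0,"ty":0,"tz":0,"gripper":0.016}]' 90; python3 d.py .4548 -.2329 .03 36.4; python3 - <<'E'
from h import *
for c,w,s in(("scene",(300,220,400,300),7),("top",(330,200,430,300),6)):
    acc=np.mean([manip.camera(c).astype(float) for _ in range(2)],0); np.save(c+"3.npy",acc)
    crop(c,acc.clip(0,255).astype(np.uint8),*w,s,"g1%s.png"%c)
E
```

```text
time_s: 21.73
tcp_pos: [0.4503, -0.2228, 0.0485]
ee_rot: [179.9, -0.1, 36.5]
wrist_force: [0.5, 0.5, -1.7]
grip_width: 0.0219
t 21.73 tcp [ 450.3 -222.8   48.5] rot [ 1.7991e+02 -1.1000e-01  3.6520e+01] F [ 0.5  0.5 -1.7] w 21.9
tool shift mm [-2.4 10.8 18.5]
tool turn deg [ 0.09 -0.11  0.12]
```

View pics/g1scene.png

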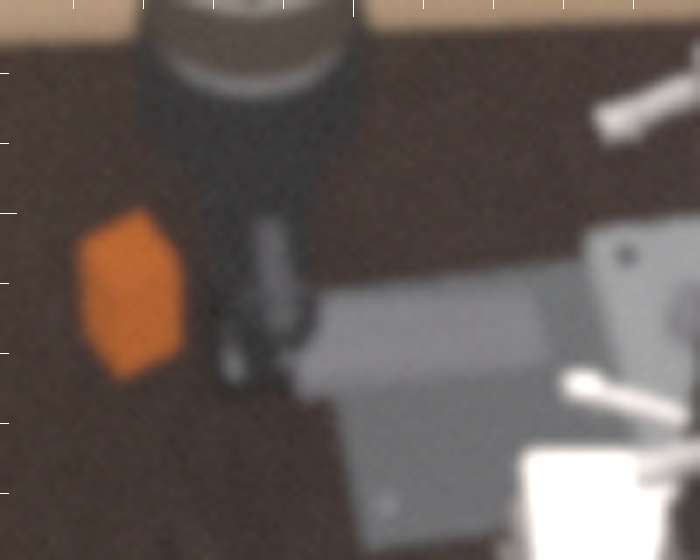

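View pics/g1top.png

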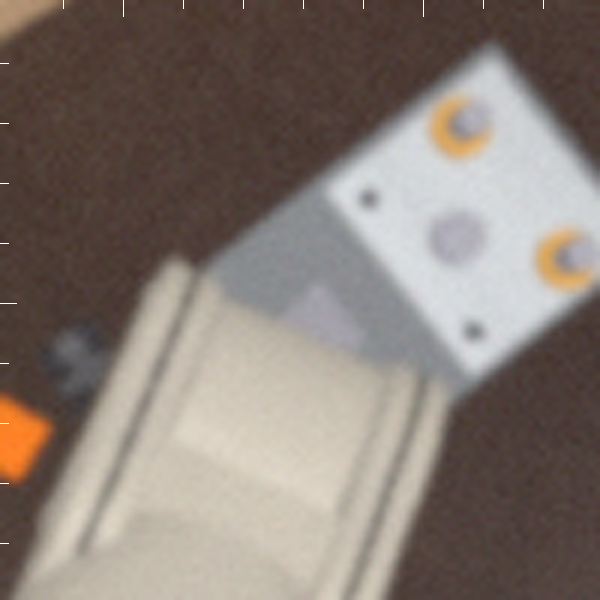

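```bash
cat > wp.py <<'E'
from h import *
def wed(tx,ty,tz,yaw,off=-.045,dz=-.012):
    a=np.radians(yaw-90); f=np.array([np.cos(a),np.sin(a)]); l=np.array([-f[1],f[0]])
    L=[]
    for X,Y,Z in((60,15,3),(60,-15,3),(-30,15,18),(-30,-15,18),(60,0,0),(60,15,0),(60,-15,0)):
        q=np.array([tx,ty])+f*(X/1000-off)+l*Y/1000; L.append([q[0],q[1],tz+dz+Z/1000])
    return L
def die(pts,D=(.5259,-.3295,-53.6)):
    a=np.radians(D[2]);f=np.array([np.cos(a),np.sin(a)]); l=np.array([-f[1],f[0]])
    return [[*(np.array(D[:2])+f*x/1000+l*y/1000),z/1000] for x,y,z in pts]
E
python3 - <<'E'
from wp import *
L=wed(.4503,-.2228,.0485,36.52)
for c,w,s in(("scene",(330,235,400,285),10),("top",(365,225,415,275),12)):
    im=np.load(c+"3.npy").clip(0,255).astype(np.uint8)
    crop(c,im,*w,s,"g2%s.png"%c,np.r_[proj(c,L),proj(c,die([(0,0,8),(0,50,32),(0,-50,32),(0,0,32),(-100,55,8)]))])
E
```

```text
(no output)
```

View pics/g2scene.png

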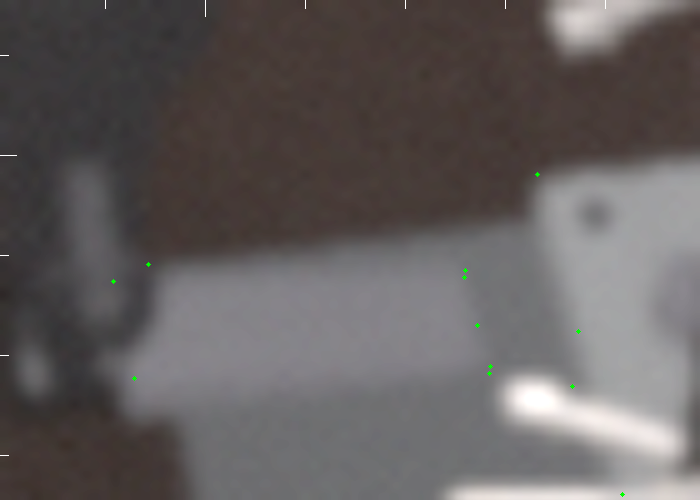

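View pics/g2top.png

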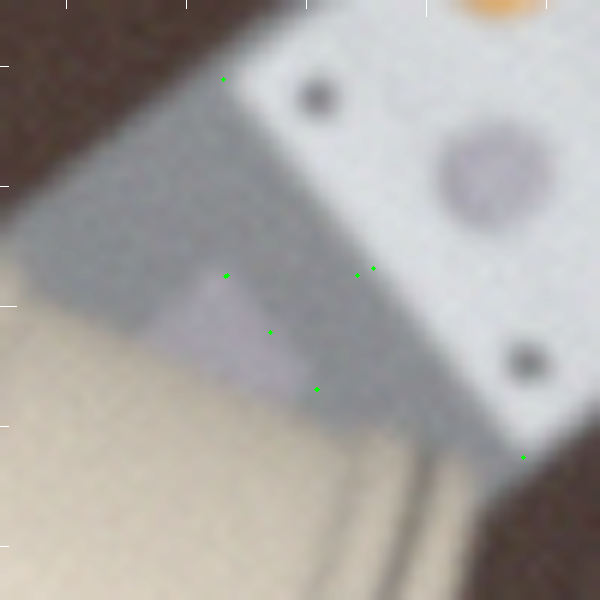

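```bash
python3 -m pendant '[{"ax":0.1,"ay":-0.1,"az":0.1,"tx":-0.0024,"ty":0,"tz":0.008,"gripper":0.016},{"ax":0,"ay":0,"az":0,"tx":0,"ty":0,"tz":0.008,"gripper":0.016},{"ax":0,"ay":0,"az":0,"tx":0,"ty":0,"tz":0.004,"gripper":0.016},{"ax":0,"ay":0,"az":0,"tx":0,"ty":0,"tz":0,"gripper":0.016},{"ax":0,"ay":0,"az":0,"tx":0,"ty":0,"tz":0,"gripper":0.016}]' 90; python3 d.py .4548 -.2329 .020 36.4
```

```text
time_s: 22.35
tcp_pos: [0.4511, -0.2262, 0.0299]
ee_rot: [179.6, -0.2, 36.4]
wrist_force: [-0.2, 0.2, -1.3]
grip_width: 0.0225
t 22.35 tcp [ 451.1 -226.2   29.9] rot [179.62  -0.2   36.38] F [-0.2  0.2 -1.3] w 22.5
tool shift mm [-1.   7.5 10. ]
tool turn deg [ 0.38 -0.2  -0.02]
```

```bash
python3 -m pendant '[{"ax":0.4,"ay":-0.2,"az":0,"tx":-0.001,"ty":0,"tz":0.004,"gripper":0.016},{"ax":0,"ay":0,"az":0,"tx":0,"ty":0,"tz":0.003,"gripper":0.016},{"ax":0,"ay":0,"az":0,"tx":0,"ty":0,"tz":0.001,"gripper":0.016},{"ax":0,"ay":0,"az":0,"tx":0,"ty":0,"tz":0,"gripper":0.016}]' 90; python3 d.py .4548 -.2329 .020 36.4
```

```text
time_s: 22.68
tcp_pos: [0.4502, -0.227, 0.021]
ee_rot: [-179.9, 0.0, 36.4]
wrist_force: [0.7, 1.0, -1.3]
grip_width: 0.0225
t 22.68 tcp [ 450.2 -227.    21. ] rot [-1.7992e+02  3.0000e-02  3.6360e+01] F [ 0.7  1.  -1.3] w 22.5
tool shift mm [0.2 7.5 1. ]
tool turn deg [-0.08  0.03 -0.04]
```

```bash
python3 -m pendant '[{"ax":-0.1,"ay":0,"az":0,"tx":0,"ty":0,"tz":0.001,"gripper":0.016},{"ax":0,"ay":0,"az":0,"tx":0,"ty":0,"tz":0,"gripper":0.016},{"ax":0,"ay":0,"az":0,"tx":0,"ty":0,"tz":0.001,"gripper":0.016},{"ax":0,"ay":0,"az":0,"tx":0,"ty":0,"tz":0,"gripper":0.016}]' 90; python3 d.py .4548 -.2329 .020 36.4; python3 - <<'E'
from wp import *
s=manip.state();p=s["tcp_pos"]
L=wed(*p,s["ee_rot"][2])
for c,w,k in(("scene",(310,235,400,285),8),):
    im=manip.camera(c)
    crop(c,im,*w,k,"g3%s.png"%c,proj(c,L))
E
```

```text
time_s: 23.02
tcp_pos: [0.4507, -0.2271, 0.0201]
ee_rot: [179.9, -0.0, 36.4]
wrist_force: [-0.2, -0.2, -2.4]
grip_width: 0.0228
t 23.02 tcp [ 450.7 -227.1   20.1] rot [ 1.799e+02 -1.000e-02  3.637e+01] F [-0.2 -0.2 -2.4] w 22.8
tool shift mm [-0.1  7.1  0.1]
tool turn deg [ 0.1  -0.01 -0.03]
```

View pics/g3scene.png

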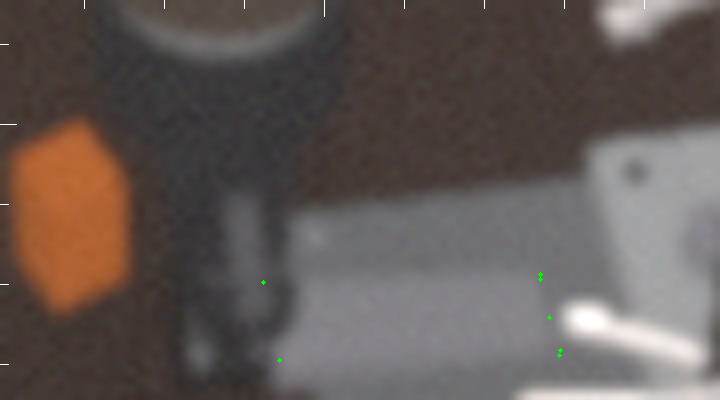

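```bash
python3 -m pendant '[{"ax":0,"ay":0,"az":0,"tx":0,"ty":0,"tz":0.001,"gripper":0.016},{"ax":0,"ay":0,"az":0,"tx":0,"ty":0,"tz":0.0005,"gripper":0.016},{"ax":0,"ay":0,"az":0,"tx":0,"ty":0,"tz":0,"gripper":0.016}]' 90; python3 -m pendant '[{"ax":0,"ay":0,"az":0,"tx":0,"ty":0,"tz":0.001,"gripper":0.016},{"ax":0,"ay":0,"az":0,"tx":0,"ty":0,"tz":0.0005,"gripper":0.016},{"ax":0,"ay":0,"az":0,"tx":0,"ty":0,"tz":0,"gripper":0.016}]' 90
```

```text
time_s: 23.32
tcp_pos: [0.4509, -0.2272, 0.02]
ee_rot: [179.8, -0.0, 36.4]
wrist_force: [0.2, 0.2, -1.2]
grip_width: 0.0224
time_s: 23.57
tcp_pos: [0.451, -0.2272, 0.0199]
ee_rot: [179.8, -0.1, 36.4]
wrist_force: [0.5, -0.3, -1.4]
grip_width: 0.0223
```

```bash
python3 -m pendant '[{"ax":0,"ay":0,"az":0,"tx":0,"ty":0,"tz":0.002,"gripper":0.016}]' 90;  python3 d.py .4548 -.2329 .020 36.4
```

```text
time_s: 23.65
tcp_pos: [0.451, -0.227, 0.0193]
ee_rot: [179.8, -0.1, 36.4]
wrist_force: [-10.2, 7.0, 31.6]
grip_width: 0.0226
t 23.65 tcp [ 451.  -227.    19.3] rot [ 1.7979e+02 -9.0000e-02  3.6380e+01] F [-10.2   7.   31.6] w 22.6
tool shift mm [-0.5  7.  -0.7]
tool turn deg [ 0.21 -0.09 -0.02]
```

```bash
python3 -m pendant '[{"ax":0.1,"ay":-0.1,"az":0,"tx":-0.0003,"ty":0.002,"tz":-0.0005,"gripper":0.016},{"ax":0,"ay":0,"az":0,"tx":0,"ty":0.005,"tz":0,"gripper":0.016},{"ax":0,"ay":0,"az":0,"tx":0,"ty":0.006,"tz":0,"gripper":0.016},{"ax":0,"ay":0,"az":0,"tx":0,"ty":0.006,"tz":0,"gripper":0.016},{"ax":0,"ay":0,"az":0,"tx":0,"ty":0.004,"tz":0,"gripper":0.016},{"ax":0,"ay":0,"az":0,"tx":0,"ty":0,"tz":0,"gripper":0.016}]' 90;  python3 d.py .49032 -.2812 .020 36.4
```

```text
time_s: 24.15
tcp_pos: [0.4651, -0.2457, 0.02]
ee_rot: [-179.9, -0.1, 36.4]
wrist_force: [-0.7, 0.5, 3.2]
grip_width: 0.0225
t 24.15 tcp [ 465.1 -245.7   20. ] rot [-1.7991e+02 -7.0000e-02  3.6430e+01] F [-0.7  0.5  3.2] w 22.5
tool shift mm [-0.8 43.6 -0.1]
tool turn deg [-0.09 -0.07  0.03]
```

```bash
python3 -m pendant '[{"ax":-0.1,"ay":-0.1,"az":0,"tx":-0.0008,"ty":0.004,"tz":0,"gripper":0.016},{"ax":0,"ay":0,"az":0,"tx":0,"ty":0.005,"tz":0,"gripper":0.016},{"ax":0,"ay":0,"az":0,"tx":0,"ty":0.005,"tz":0,"gripper":0.016},{"ax":0,"ay":0,"az":0,"tx":0,"ty":0.003,"tz":0,"gripper":0.016},{"ax":0,"ay":0,"az":0,"tx":0,"ty":0,"tz":0,"gripper":0.016}]' 90;  python3 d.py .49032 -.2812 .020 36.4;  python3 - <<'E'
from wp import *
s=manip.state();p=s["tcp_pos"]
L=wed(*p,s["ee_rot"][2])
for c,w,k in(("scene",(310,235,400,285),8),("top",(365,220,425,280),10)):
    acc=np.mean([manip.camera(c).astype(float) for _ in range(2)],0); np.save(c+"4.npy",acc)
    crop(c,acc.clip(0,255).astype(np.uint8),*w,k,"g4%s.png"%c,np.r_[proj(c,L[:5]),proj(c,die([(0,50,32),(0,-50,32),(0,50,16),(30,0,48),(0,0,16)]))])
E
```

```text
time_s: 24.57
tcp_pos: [0.4751, -0.2598, 0.0199]
ee_rot: [-179.8, -0.0, 36.5]
wrist_force: [-1.6, 2.1, 4.6]
grip_width: 0.0223
t 24.57 tcp [ 475.1 -259.8   19.9] rot [-1.7978e+02 -5.0000e-02  3.6460e+01] F [-1.6  2.1  4.6] w 22.3
tool shift mm [-0.4 26.3 -0.2]
tool turn deg [-0.22 -0.05  0.06]
```

View pics/g4scene.png

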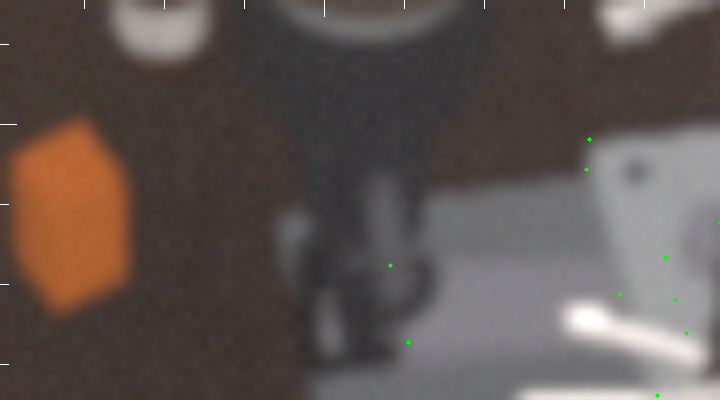

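View pics/g4top.png

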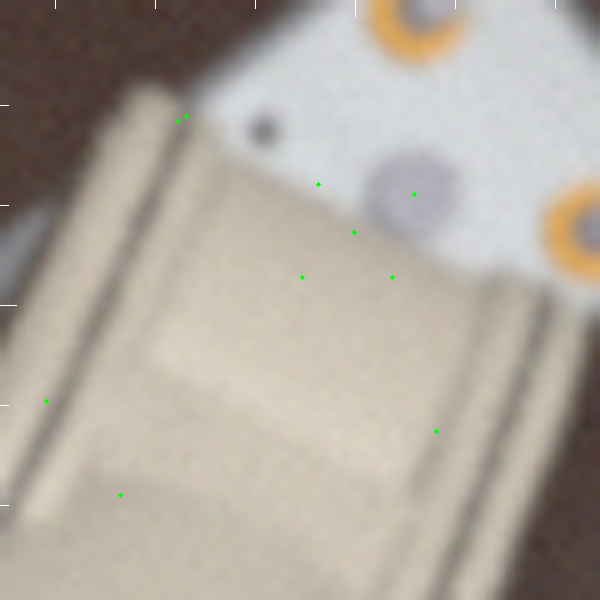

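```bash
python3 -m pendant '[{"ax":-0.2,"ay":0,"az":0,"tx":-0.0006,"ty":0.003,"tz":0,"gripper":0.016},{"ax":0,"ay":0,"az":0,"tx":0,"ty":0.004,"tz":0,"gripper":0.016},{"ax":0,"ay":0,"az":0,"tx":0,"ty":0.004,"tz":0,"gripper":0.016},{"ax":0,"ay":0,"az":0,"tx":0,"ty":0.003,"tz":0,"gripper":0.016},{"ax":0,"ay":0,"az":0,"tx":0,"ty":0.002,"tz":0,"gripper":0.016},{"ax":0,"ay":0,"az":0,"tx":0,"ty":0,"tz":0,"gripper":0.016}]' 90;  python3 d.py .49032 -.2812 .020 36.4
```

```text
time_s: 25.27
tcp_pos: [0.482, -0.2703, 0.02]
ee_rot: [-179.6, -0.1, 36.6]
wrist_force: [-2.2, 1.8, 3.4]
grip_width: 0.0223
t 25.27 tcp [ 482.  -270.3   20. ] rot [-1.7964e+02 -5.0000e-02  3.6570e+01] F [-2.2  1.8  3.4] w 22.3
tool shift mm [ 0.2 13.7 -0.1]
tool turn deg [-0.36 -0.05  0.17]
```

```bash
python3 - <<'E'
from wp import *
for c in("scene","top"):
    np.save(c+"5.npy",np.mean([manip.camera(c).astype(float) for _ in range(6)],0))
E
python3 -m pendant '[{"ax":-0.3,"ay":0,"az":0.1,"tx":0,"ty":0.003,"tz":0,"gripper":0.016},{"ax":0,"ay":0,"az":0,"tx":0,"ty":0.003,"tz":0,"gripper":0.016},{"ax":0,"ay":0,"az":0,"tx":0,"ty":0.002,"tz":0,"gripper":0.016},{"ax":0,"ay":0,"az":0,"tx":0,"ty":0,"tz":0,"gripper":0.016}]' 90;  python3 d.py .49032 -.2812 .020 36.4
```

```text
time_s: 26.2
tcp_pos: [0.4822, -0.2705, 0.0205]
ee_rot: [-179.2, -0.1, 36.6]
wrist_force: [1.1, -1.5, 2.6]
grip_width: 0.0224
t 26.2 tcp [ 482.2 -270.5   20.5] rot [-1.7916e+02 -7.0000e-02  3.6590e+01] F [ 1.1 -1.5  2.6] w 22.4
tool shift mm [ 0.1 13.4  0.3]
tool turn deg [-0.84 -0.07  0.19]
```

```bash
python3 -m pendant '[{"ax":-0.5,"ay":0,"az":0,"tx":0,"ty":0.002,"tz":0,"gripper":0.016}]' 90;  python3 d.py .49032 -.2812 .020 36.4; python3 - <<'E'
from wp import *
s=manip.state();p=s["tcp_pos"];print(s["moment"])
L=wed(*p,s["ee_rot"][2])
for c,w,k in(("scene",(310,205,410,285),7),("top",(335,220,425,290),8)):
    acc=np.mean([manip.camera(c).astype(float) for _ in range(2)],0)
    crop(c,acc.clip(0,255).astype(np.uint8),*w,k,"g5%s.png"%c,proj(c,L[:5]))
E
```

```text
time_s: 26.28
tcp_pos: [0.4823, -0.2709, 0.0202]
ee_rot: [-179.5, -0.1, 36.6]
wrist_force: [-4.4, 5.6, 4.6]
grip_width: 0.0224
t 26.28 tcp [ 482.3 -270.9   20.2] rot [-1.7947e+02 -6.0000e-02  3.6600e+01] F [-4.4  5.6  4.6] w 22.4
tool shift mm [ 0.3 13.   0. ]
tool turn deg [-0.53 -0.06  0.2 ]
[0.94470371 0.65276178 0.04236879]
```

View pics/g5scene.png

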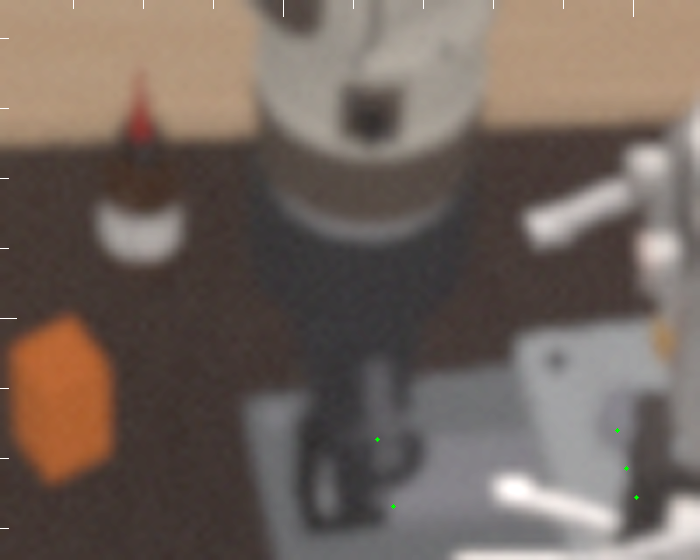

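View pics/g5top.png

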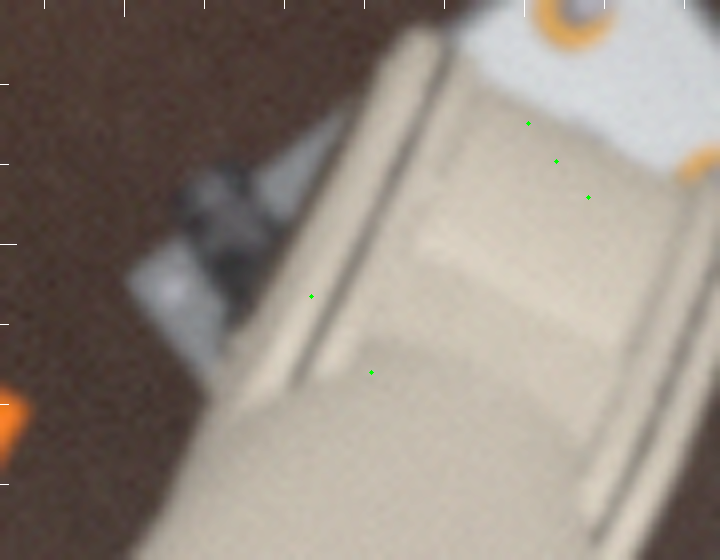

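```bash
python3 -m pendant '[{"ax":-0.7,"ay":0,"az":0.1,"tx":0,"ty":0.004,"tz":0,"gripper":0.016},{"ax":-0.7,"ay":0,"az":0,"tx":0,"ty":0.004,"tz":0,"gripper":0.016}]' 110;  python3 d.py .49032 -.2812 .020 36.4
```

```text
time_s: 26.65
tcp_pos: [0.4825, -0.2712, 0.02]
ee_rot: [179.9, -0.1, 36.6]
wrist_force: [-6.7, 9.1, 13.2]
grip_width: 0.022
t 26.65 tcp [ 482.5 -271.2   20. ] rot [ 1.7993e+02 -1.0000e-01  3.6620e+01] F [-6.7  9.1 13.2] w 22.0
tool shift mm [ 0.3 12.7  0. ]
tool turn deg [ 0.07 -0.1   0.22]
```

```bash
python3 -m pendant '[{"ax":0,"ay":0,"az":0.1,"tx":0,"ty":0.006,"tz":-0.0006,"gripper":0.016},{"ax":-0.3,"ay":0,"az":0,"tx":0,"ty":0.006,"tz":-0.0003,"gripper":0.016}]' 110;  python3 d.py .49032 -.2812 .020 36.4
```

```text
time_s: 26.82
tcp_pos: [0.4844, -0.2743, 0.02]
ee_rot: [-179.5, -0.1, 36.7]
wrist_force: [-8.6, 11.3, 13.8]
grip_width: 0.0221
t 26.82 tcp [ 484.4 -274.3   20. ] rot [-1.7953e+02 -7.0000e-02  3.6670e+01] F [-8.6 11.3 13.8] w 22.1
tool shift mm [ 0.6  9.  -0.1]
tool turn deg [-0.47 -0.07  0.27]
```

```bash
python3 -m pendant '[{"ax":-0.5,"ay":0,"az":0.2,"tx":0.0003,"ty":0.005,"tz":-0.0003,"gripper":0.016},{"ax":-0.3,"ay":0,"az":0.1,"tx":0,"ty":0.004,"tz":-0.0003,"gripper":0.016}]' 110;  python3 d.py .49032 -.2812 .020 36.4
```

```text
time_s: 26.98
tcp_pos: [0.4849, -0.2749, 0.02]
ee_rot: [-179.4, -0.1, 36.5]
wrist_force: [-6.3, 10.1, 9.7]
grip_width: 0.0221
t 26.98 tcp [ 484.9 -274.9   20. ] rot [-1.7943e+02 -7.0000e-02  3.6500e+01] F [-6.3 10.1  9.7] w 22.1
tool shift mm [ 0.6  8.3 -0.1]
tool turn deg [-0.57 -0.07  0.1 ]
```

```bash
python3 -m pendant '[{"ax":-0.5,"ay":0,"az":0.1,"tx":0.0003,"ty":0.006,"tz":-0.0004,"gripper":0.016},{"ax":-0.4,"ay":0,"az":0,"tx":0,"ty":0.006,"tz":-0.0004,"gripper":0.016}]' 110;  python3 d.py .49032 -.2812 .020 36.4
```

```text
time_s: 27.15
tcp_pos: [0.487, -0.2778, 0.02]
ee_rot: [-179.5, -0.0, 36.5]
wrist_force: [-6.0, 9.3, 9.3]
grip_width: 0.0224
t 27.15 tcp [ 487.  -277.8   20. ] rot [-1.7946e+02 -4.0000e-02  3.6540e+01] F [-6.   9.3  9.3] w 22.4
tool shift mm [ 0.6  4.7 -0. ]
tool turn deg [-0.54 -0.04  0.14]
```

```bash
cat > lift.py <<'E'
from wp import *
import sys
n=int(sys.argv[1]) if len(sys.argv)>1 else 3
c="scene"
a=np.load("scene5.npy"); b=np.mean([manip.camera(c).astype(float) for _ in range(n)],0)
np.save("scene6.npy",b)
def shift(w):
    x0,y0,x1,y1=w; A=cv2.cvtColor(a[y0:y1,x0:x1].astype(np.float32),cv2.COLOR_RGB2GRAY);B=cv2.cvtColor(b[y0:y1,x0:x1].astype(np.float32),cv2.COLOR_RGB2GRAY)
    W=np.eye(2,3,dtype=np.float32)
    try:
        cc,W=cv2.findTransformECC(A,B,W,cv2.MOTION_TRANSLATION,(3,100,1e-6),None,3)
    except cv2.error as e: return "fail"
    return W[:,2].round(2),round(cc,3)
print("shoe",shift((383,248,394,266)),shift((381,250,396,262)),"orange static",shift((308,245,330,275)))
J=proj("scene",[[.53,-.31,.032],[.53,-.31,.0345]]); print("px per 2.5mm",(J[1]-J[0]).round(2))
crop("scene",b.clip(0,255).astype(np.uint8),370,240,405,275,14,"lift.png")
crop("scene",a.clip(0,255).astype(np.uint8),370,240,405,275,14,"lift0.png")
E
python3 lift.py
```

```text
shoe (array([-0.3 , -0.71], dtype=float32), 0.961) (array([-0.51, -0.65], dtype=float32), 0.952) orange static (array([-0.02, -0.01], dtype=float32), 1.0)
px per 2.5mm [ 0.06 -0.59]
```

```bash
cd pics; python3 -c "
import cv2,numpy as np
cv2.imwrite('lc.png',np.hstack([cv2.resize(cv2.imread(f),(390,390)) for f in('lift0.png','lift.png')]))"
```

```text
(no output)
```

View pics/lc.png

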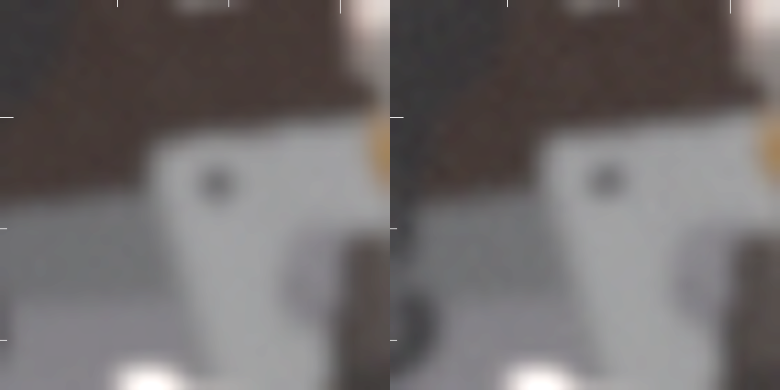

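```bash
cat > lift2.py <<'E'
from wp import *
import sys
n=int(sys.argv[1])
a=np.load("scene5.npy"); b=np.mean([manip.camera("scene").astype(float) for _ in range(n)],0)
g=lambda i:cv2.GaussianBlur(cv2.cvtColor(i.astype(np.float32),cv2.COLOR_RGB2GRAY),(0,0),.6)
A,B=g(a),g(b)
from scipy.ndimage import shift as sh
from scipy.optimize import least_squares
def fit(w,vert=False):
    x0,y0,x1,y1=w
    def r(q):
        dx=0.0 if vert else q[2]
        S=sh(A[y0-6:y1+6,x0-6:x1+6],(q[0],dx),order=3,mode="nearest")[6:-6,6:-6]
        return (S+q[1]-B[y0:y1,x0:x1]).ravel()
    s=least_squares(r,[-.3,0] if vert else [-.3,0,0]); return s.x.round(3),round(float(np.sqrt(np.mean(s.fun**2))),2)
for nm,w in(("hole",(385,252,393,261)),("edge",(387,247,399,255)),("hole+edge",(385,247,399,261)),("base edge",(376,253,382,262)),("front edge+all",(382,247,400,268)),("mat/bottle",(318,225,342,250))):
    print(nm,"vert dy",fit(w,True),"free",fit(w))
s=manip.state();print(s["tcp_pos"].round(4),s["wrist_force"].round(1),s["time_s"])
E
python3 lift2.py 6
```

```text
hole vert dy (array([-0.311,  0.057]), 1.4) free (array([-0.307,  0.071,  0.001]), 1.41)
edge vert dy (array([-0.307,  0.129]), 1.53) free (array([-0.309,  0.12 ,  0.005]), 1.53)
hole+edge vert dy (array([-0.299,  0.161]), 1.36) free (array([-0.302,  0.15 ,  0.   ]), 1.35)
base edge vert dy (array([-0.285, -1.066]), 1.28) free (array([-0.291, -1.077,  0.011]), 1.3)
front edge+all vert dy (array([-0.305,  0.058]), 1.15) free (array([-0.299,  0.076,  0.001]), 1.16)
mat/bottle vert dy (array([-0.028, -0.014]), 0.42) free (array([-0.013, -0.025,  0.002]), 0.38)
[ 0.4874 -0.2783  0.02  ] [-5.5  8.2  8.4] 27.6
```

```bash
sed -i 's/    s=least_squares.*/    D=np.arange(-1.2,.41,.05); C=[]\n    for d in D:\n        S=sh(A[y0-6:y1+6,x0-6:x1+6],(d,0),order=3,mode="nearest")[6:-6,6:-6]-B[y0:y1,x0:x1]; C.append(S.std())\n    i=int(np.clip(np.argmin(C),1,len(D)-2)); p=np.polyfit(D[i-1:i+2],C[i-1:i+2],2); return round(-p[1]\/2\/p[0],3),round(min(C),2),round(C[24],2)/; s/,"free",fit(w))/)/' lift2.py; sed -i 's/^s=manip.state/np.save("scene6.npy",b);s=manip.state/' lift2.py; python3 lift2.py 6
```

```text
hole vert dy (np.float64(-0.392), np.float32(1.27), np.float32(2.88))
edge vert dy (np.float64(-0.324), np.float32(1.48), np.float32(2.88))
hole+edge vert dy (np.float64(-0.355), np.float32(1.23), np.float32(2.81))
base edge vert dy (np.float64(0.029), np.float32(0.33), np.float32(0.34))
front edge+all vert dy (np.float64(-0.364), np.float32(1.05), np.float32(2.42))
mat/bottle vert dy (np.float64(0.002), np.float32(0.36), np.float32(0.36))
[ 0.4874 -0.2782  0.02  ] [-5.6  8.6  8.2] 27.9
```

```bash
python3 -m pendant '[{"ax":-0.5,"ay":0,"az":0.1,"tx":0.0003,"ty":0.006,"tz":-0.0003,"gripper":0.016},{"ax":-0.4,"ay":0,"az":0,"tx":0,"ty":0.005,"tz":-0.0003,"gripper":0.016}]' 110;  python3 d.py .49032 -.2812 .020 36.4; python3 lift2.py 6
```

```text
time_s: 28.07
tcp_pos: [0.4888, -0.2802, 0.02]
ee_rot: [-179.5, -0.0, 36.6]
wrist_force: [-6.4, 10.0, 9.4]
grip_width: 0.0219
t 28.07 tcp [ 488.8 -280.2   20. ] rot [-1.7952e+02 -3.0000e-02  3.6570e+01] F [-6.4 10.   9.4] w 21.9
tool shift mm [ 0.6  1.8 -0. ]
tool turn deg [-0.48 -0.02  0.17]
hole vert dy (np.float64(-0.547), np.float32(1.22), np.float32(3.71))
edge vert dy (np.float64(-0.454), np.float32(1.68), np.float32(3.84))
hole+edge vert dy (np.float64(-0.472), np.float32(1.33), np.float32(3.6))
base edge vert dy (np.float64(-0.005), np.float32(0.3), np.float32(0.3))
front edge+all vert dy (np.float64(-0.474), np.float32(1.22), np.float32(3.08))
mat/bottle vert dy (np.float64(-0.0), np.float32(0.37), np.float32(0.37))
[ 0.4888 -0.2803  0.02  ] [-6.   8.6  8.8] 28.3667
```

```bash
python3 -m pendant '[{"ax":-0.4,"ay":0,"az":0.1,"tx":0.0003,"ty":0.0055,"tz":-0.0003,"gripper":0.016}]' 110;  python3 lift2.py 6; python3 d.py .49032 -.2812 .020 36.4
```

```text
time_s: 28.45
tcp_pos: [0.4895, -0.281, 0.02]
ee_rot: [-179.5, -0.0, 36.5]
wrist_force: [-7.7, 9.6, 11.5]
grip_width: 0.0221
hole vert dy (np.float64(-0.577), np.float32(1.16), np.float32(3.84))
edge vert dy (np.float64(-0.511), np.float32(1.66), np.float32(4.21))
hole+edge vert dy (np.float64(-0.518), np.float32(1.27), np.float32(3.87))
base edge vert dy (np.float64(-0.001), np.float32(0.4), np.float32(0.4))
front edge+all vert dy (np.float64(-0.522), np.float32(1.16), np.float32(3.31))
mat/bottle vert dy (np.float64(0.003), np.float32(0.38), np.float32(0.38))
[ 0.4899 -0.2816  0.02  ] [-6.4  8.   9.2] 28.75
t 28.75 tcp [ 489.9 -281.6   20. ] rot [-1.7954e+02 -1.0000e-02  3.6520e+01] F [-6.4  8.   9.2] w 22.4
tool shift mm [ 0.6 -0.   0. ]
tool turn deg [-0.46 -0.01  0.12]
```

```bash
python3 lift2.py 12; python3 - <<'E'
from wp import *
t=manip.camera("top"); s=manip.camera("scene")
cv2.imwrite("pics/z_top.png",t[:,:,::-1]);cv2.imwrite("pics/z_scene.png",s[:,:,::-1])
crop("scene",s,310,205,410,285,7,"z1.png")
st=manip.state();print(st["time_s"],st["tcp_pos"].round(4),st["wrist_force"].round(1),st["grip_width"],st["ee_rot"].round(2))
E
```

```text
hole vert dy (np.float64(-0.572), np.float32(1.13), np.float32(3.81))
edge vert dy (np.float64(-0.509), np.float32(1.64), np.float32(4.19))
hole+edge vert dy (np.float64(-0.517), np.float32(1.25), np.float32(3.86))
base edge vert dy (np.float64(0.008), np.float32(0.34), np.float32(0.34))
front edge+all vert dy (np.float64(-0.52), np.float32(1.18), np.float32(3.31))
mat/bottle vert dy (np.float64(0.003), np.float32(0.32), np.float32(0.32))
[ 0.4899 -0.2816  0.02  ] [-6.5  9.1  9.8] 29.35
29.45 [ 0.4899 -0.2815  0.02  ] [-7.5  8.1  9.8] 0.02222717589122542 [-1.7954e+02 -1.0000e-02  3.6530e+01]
```

View pics/z_top.png

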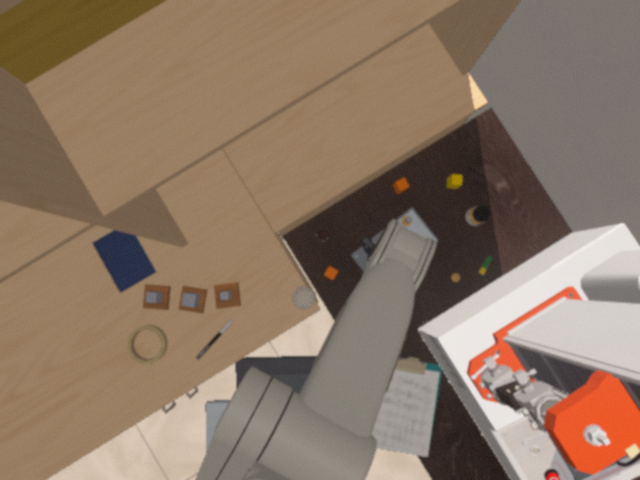

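View pics/z1.png

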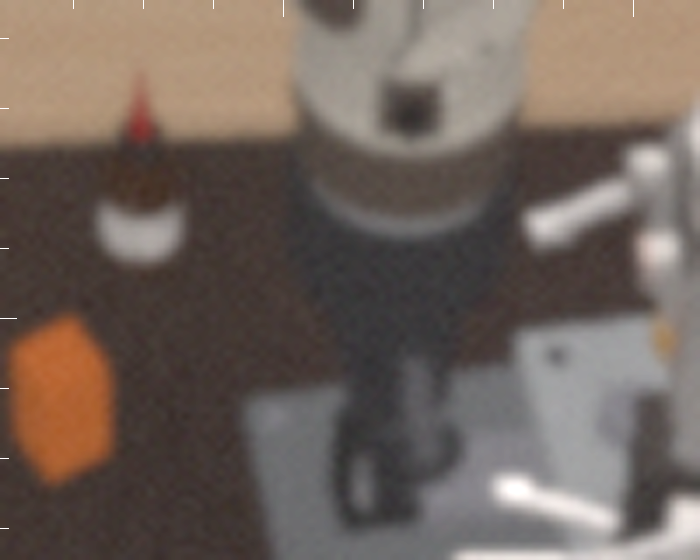

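```bash
python3 - <<'E'
import numpy as np,cv2
from scipy.ndimage import shift as sh
g=lambda n:cv2.GaussianBlur(cv2.cvtColor(np.load(n).astype(np.float32),cv2.COLOR_RGB2GRAY),(0,0),.6)
B6=g("scene6.npy")
for n in("scene.npy","scene3.npy","scene4.npy","scene5.npy"):
    A=g(n);o=[]
    for x0,y0,x1,y1 in((385,252,393,261),(387,247,399,255),(385,247,399,261)):
        D=np.arange(-1.2,.41,.05);C=[(sh(A[y0-6:y1+6,x0-6:x1+6],(d,0),order=3)[6:-6,6:-6]-B6[y0:y1,x0:x1]).std() for d in D]
        i=np.argmin(C);p=np.polyfit(D[i-1:i+2],C[i-1:i+2],2);o.append(round(-p[1]/2/p[0]/-.236,2))
    print(n,"lift mm",o)
E
```

```text
scene.npy lift mm [np.float64(2.39), np.float64(2.19), np.float64(2.13)]
scene3.npy lift mm [np.float64(2.44), np.float64(2.14), np.float64(2.19)]
scene4.npy lift mm [np.float64(2.46), np.float64(2.19), np.float64(2.19)]
scene5.npy lift mm [np.float64(2.43), np.float64(2.16), np.float64(2.19)]
```

```bash
python3 -c "
from cell import manip; print(manip.hand_in()); print(manip.state()['time_s'])"
```

```text
the job is handed in; nothing more can be done
None
the job is handed in; nothing more can be done
```

I put the steel block back in the empty holder and released it. Then I pushed the wedge flat under the middle of the shoe's front edge. I handed the job in at about 29.5 s with the wedge still gripped (110 N set).

**Last checks:**
- **Block:** after release, the outline of the seated pose matched the scene picture to within about 1 pixel.
- **Shoe lift:** the pictures show 2.1 to 2.5 mm against four earlier pictures with the shoe at rest, and the wedge's travel gives about 2.5 mm. It held steady for about 0.6 s before hand-in.
- **Push on the wedge:** about 11 N along the push and 10 N vertical, both steady.
- **Other objects:** in the last pictures the other blocks, the tin, the oil bottle and the bead jar look unmoved, by eye.

**What disagreed:**
- **Fingertip height:** the fingertips sat about 29 mm higher than the TCP reading and `manip.tip_extent` imply. My first close, at TCP height 59 mm, therefore closed on air above the block. I regrasped about 20 mm lower.
- **Tool tilt:** the tool ended about 0.5° off vertical under the push. The TCP height stayed at the plate-contact value, so I take the wedge to be flat, though the arm hid most of it from the top camera.
- **Wedge position:** before the push it measured up to about 1.5 mm off the middle sideways. I did not measure it again afterwards.

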